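# Weigh out a batch of transformer cores on the spring scale

## Task

Weigh out a batch of steel ring cores on the spring scale: thread them one at a time over the post on the pan, letting each down gently until it lies flat, not dropping it, and stop when the pointer rests between the two thin lines of the gauge. The post can stand on any side of the pan's centre, so feel for it with the ring; never push or load the pan down to the thick overload line, and leave the valve, the battery and the screwdriver alone.

Things in the scene. Friction and masses are not known exactly. Their poses are not given: they have to be found in the camera images.
- scale: spring scale fixed to the bench: grey base 150 x 130 x 22 mm; origin at the centre of its underside, z up. On its +x side a white gauge plate (63 mm out, up to 88 mm high) bears, from the top, two thin black lines and a thick one; beside them a black pointer bar sinks with the pan. The sprung pan and its post belong to the scale. Above the pan all is clear but for the post.
- pan (a joint): how far the pan has sunk, m: 0 with the spring relaxed, grows downwards, hard stop at 0.050. Spring about 285 N/m, damped, so about 3.5 mm for each newton. The empty pan already rests at 0.003 to 0.012 (its own weight differs). The pointer sinks with the pan: it is between the two thin gauge lines from 0.0235 to 0.0335; the thick overload line is reached at 0.044.
- pan_centre (a point): centre of the pan's upper face, sinking with it, 85 mm above the bench minus joint pan; z up. The pan is a flat aluminium disc, 96 mm across, without a rim. On it stands a steel post, 18 mm in diameter and 52 mm tall, flat-topped with a 1.5 mm chamfer; its axis is 10 mm off the pan's centre, on a side not measured (the pan can be set facing any way and stiffly stays so).
- mat: black rubber mat, 190 (x) x 160 (y) x 2 mm, fixed; origin at the centre of its underside. Four cores lie flat on it in a 2 by 2 grid, about 50 mm either side of its centre along its x (a and b on the -x side, c and d on the +x side) and 38 mm along its y, each up to 5 mm off, so there is room for fingers along its x.
- valve: glass valve standing upright, 21 mm across, 53 mm tall; origin at the centre of its underside. Leave alone.
- cell: battery standing upright, 33 mm across, 60 mm tall; origin at the centre of its underside. Leave alone.
- driver: screwdriver lying on the bench, along its x; origin under its middle. Leave alone.
- core_a: plain steel ring core: outside diameter 54, hole 22 mm, 16 mm high, about 0.235 kg (2.3 N; sinks the pan about 8 mm; each core differs by up to 8 %); lies flat on the mat; origin at the centre of its underside, z along the hole.
- core_b: plain steel ring core: outside diameter 54, hole 22 mm, 16 mm high, about 0.235 kg (2.3 N; sinks the pan about 8 mm; each core differs by up to 8 %); lies flat on the mat; origin at the centre of its underside, z along the hole.
- core_c: plain steel ring core: outside diameter 54, hole 22 mm, 16 mm high, about 0.235 kg (2.3 N; sinks the pan about 8 mm; each core differs by up to 8 %); lies flat on the mat; origin at the centre of its underside, z along the hole.
- core_d: plain steel ring core: outside diameter 54, hole 22 mm, 16 mm high, about 0.235 kg (2.3 N; sinks the pan about 8 mm; each core differs by up to 8 %); lies flat on the mat; origin at the centre of its underside, z along the hole.

How it is judged:
By the outcome, as a careful person would: the job done as asked, in the order asked, and still so for the second after the job is handed in, with the robot touching nothing.
It also fails if it takes over 72 s, if anything falls off the work surface, if the arm or the gripper's body presses on something with over 40 N, if the wrist force passes 120 N, or if a joint passes its speed limit or range.

## Robot

A 6-joint arm with a two-finger parallel gripper is mounted at the origin on the work surface. World frame = base frame: x ahead of the robot, y to its left, z up, the work surface at z = 0. Lengths are in m, angles in rad, forces in N, time in s.
With the tool pointing down it reaches from about 0.375 to 0.975 m from the base axis. Payload 3.8 kg.
Tool frame: the origin (TCP) lies between the finger pads; the fingertips stand 11 mm ahead of it and the grasp point (between the pads) lies 8 mm behind it; x points along the fingers, z is the direction in which the jaws open and shut, and the axes are right-handed (so a half turn about x gives the same grasp; the last joint's range is limited). The gripper opens to 85 mm and grips with 20 to 120 N. Pads are 22 mm wide; open, the fingers measure 114 mm over their backs; the gripper's body (76 mm by 85 mm) begins 54 mm behind the grasp point. The pads swing forward as they close: fully open they stand 13 mm farther back than shut.
Start: joints at [-0.037, 0.264, 1.604, -0, 1.274, -0.037], TCP at [0.675, -0, 0.242] pointing down, gripper open.
Joint ranges: [-2.63, 2.63], [-0.94, 2.18], [0.31, 2.57], [-1.31, 4.45], [0, 2.66], [-2.55, 2.55]. Speed limits (rad/s): [2.57, 2.57, 3.14, 3.14, 3.14, 3.14].

## Interface

Orientations are given as a 3x3 rotation matrix whose columns are the frame's x, y, z axes.
In Python, from bench import robot gives the robot as it stands.
- The arm moves only by the tool send_rows, never from a script. Its argument "commands" is a list of rows, each an object with "xyz": the shift along the tool's x, y, z in m, a list of three; "rot": the turn, a rotation vector about the tool's x, y, z in degrees, a list of three; "gripper": the closure, from 0 (fully open) to 1 (shut). In form: [{"xyz": [tx, ty, tz], "rot": [wx, wy, wz], "gripper": gripper}, ...]. A call has 1 to 8 rows; each row is the pose to reach, as a shift and turn from the pose commanded when the call began, along the tool's axes at that moment; what a row does not reach only later rows make up. A row lasts 1/8 s, in which the tool goes at most 62.5 mm and 10.7 degrees, less where a joint would pass 70% of its speed; a pose out of reach is approached as far as the arm can. A call with a gripper value outside its range is refused whole. The fingers move at their own pace and stop on an object; the grip force is fixed at half the most. Time passes only in rows, so rows that repeat a pose let the fingers close. It gives the time, the measured TCP pose, the force and the opening at its end, in the units of the state.
- robot.read_state(): the state, without advancing time (a new reading comes with each control period).
- robot.read_camera(name): name is "scene" or "side" or "wrist"; returns (picture, depth): 480x640x3 uint8, red, green, blue; 480x640 float32, m along the optical axis (not along the pixel's ray), 0 where there is no reading.
- robot.camera_info(name): a dict with "camera_matrix" (3x3 intrinsics, pixels), "T" (4x4, takes a point from camera to world coordinates); the wrist camera has in their place "mount" (4x4, takes a point from camera to tool coordinates, whose origin is the TCP and whose axes are the tool frame's). Camera axes: x right, y down, z forward; pixel columns grow to the right and rows downward; lengths in m; the calibration is good to about 2 mm. A picture is of the moment at which its call begins: read the wrist's pose just before it. camera_info takes no time and is no camera call.
- robot.close_job(): hands the job in, once; it reports no verdict.
The state is a dict: "t": time; "q": joint angles; "qd": joint speeds; "tau": joint torques, N m; "position": TCP position; "tool_rot": TCP orientation; "wrist_force": force on the tool from outside, world axes, zero at the start; "wrist_torque": the same for the moment, N m; "gripper_width": finger opening in m.
Only numpy, scipy, OpenCV 4.12 (cv2) and the standard library are available. Lean on these libraries where they do the work, as an engineer would, in place of code of your own. Each camera call takes 0.05 s, during which the arm holds its last target.

## Working session

There is one attempt and no reset: what is moved stays moved. The work goes in short steps, Python scripts to look and compute and a tool call to move; the robot and the scene stay as the last step left them, time stands still between calls to the robot, and variables do not carry over. Pictures are saved under pics/ and viewed, and the job is handed in when it is done.

Besides the shell and the picture viewer there is one more tool, called after "Emit:" as name(argument=value, ...), one argument or row to a line, values as JSON. send_rows: Moves the arm, as the interface text tells. Its arguments: {"type":"object","properties":{"commands":{"type":"array"}},"required":["commands"]}

```bash
ls; mkdir -p pics; python3 - <<'E'
from bench import robot
import cv2,numpy as np
s=robot.read_state();print({k:np.round(v,3).tolist() for k,v in s.items()})
for n in ["scene","side"]:
    p,d=robot.read_camera(n);cv2.imwrite(f"pics/{n}0.png",p[:,:,::-1]);np.save(f"pics/{n}0.npy",d)
for n in ["scene","side","wrist"]:
    print(n,{k:np.round(v,4).tolist() for k,v in robot.camera_info(n).items()})
E
```

```text
pics
{'t': 0.0, 'q': [-0.037, 0.265, 1.605, 0.0, 1.274, -0.037], 'qd': [-0.001, 0.0, 0.002, 0.0, -0.002, -0.001], 'tau': [0.001, -51.512, -36.731, -0.0, 0.013, 0.0], 'position': [0.674, 0.0, 0.241], 'tool_rot': [[-0.002, 0.0, 1.0], [0.0, 1.0, -0.0], [-1.0, 0.0, -0.002]], 'wrist_force': [-0.212, -0.878, 0.142], 'wrist_torque': [0.012, 0.057, 0.0], 'gripper_width': 0.085}
scene {'camera_matrix': [[554.0626, 0.0, 320.9219], [0.0, 554.0626, 236.5971], [0.0, 0.0, 1.0]], 'T': [[-0.1319, 0.854, -0.5032, 1.127], [0.9912, 0.1068, -0.0786, 0.109], [-0.0134, -0.5091, -0.8606, 0.948], [0.0, 0.0, 0.0, 1.0]]}
side {'camera_matrix': [[434.2154, 0.0, 316.2495], [0.0, 434.2154, 232.4057], [0.0, 0.0, 1.0]], 'T': [[-0.9745, -0.1275, 0.1846, 0.4938], [-0.2242, 0.581, -0.7824, 0.5178], [-0.0075, -0.8039, -0.5948, 0.4646], [0.0, 0.0, 0.0, 1.0]]}
wrist {'camera_matrix': [[371.9554, 0.0, 318.2243], [0.0, 371.9554, 238.7345], [0.0, 0.0, 1.0]], 'mount': [[-0.0005, -0.2921, 0.9564, -0.1315], [0.002, -0.9564, -0.2921, 0.0747], [1.0, 0.0018, 0.0011, 0.0009], [0.0, 0.0, 0.0, 1.0]]}
```

View pics/scene0.png

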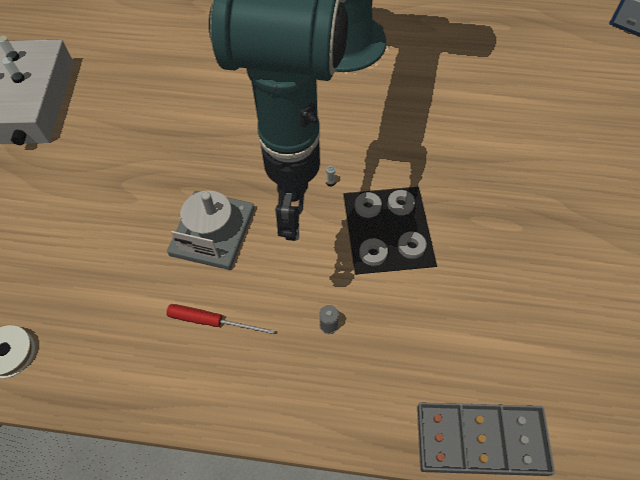

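View pics/side0.png

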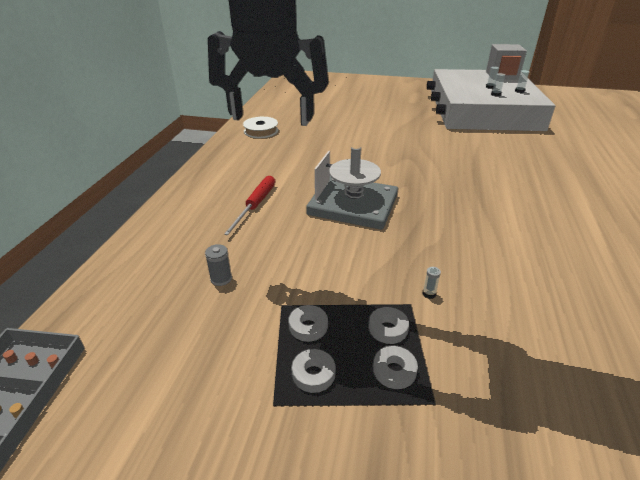

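The scene view has the scale at about (212,230) and the mat with four rings at (390,228). The valve is at (331,176), the battery at (329,319) and the driver near (220,320). Next I'll locate them using depth.

```bash
cat > h.py <<'E'
import numpy as np,cv2
from bench import robot
def cloud(d,name,info=None):
    i=robot.camera_info(name) if info is None else info
    K=i["camera_matrix"];v,u=np.mgrid[0:480,0:640]
    P=np.stack([(u-K[0][2])/K[0][0]*d,(v-K[1][2])/K[1][1]*d,d],-1)
    T=np.array(i["T"]) if "T" in i else None
    if T is None:
        s=i["state"];B=np.eye(4);B[:3,:3]=s["tool_rot"];B[:3,3]=s["position"];T=B@np.array(i["mount"])
    return P@T[:3,:3].T+T[:3,3]
def px(P,name):
    i=robot.camera_info(name);T=np.linalg.inv(np.array(i["T"]));p=T[:3,:3]@P+T[:3,3];q=np.array(i["camera_matrix"])@p;return q[:2]/q[2]
def circ(p):
    A=np.c_[2*p,np.ones(len(p))];x=np.linalg.lstsq(A,(p**2).sum(1),rcond=None)[0];return x[:2],np.sqrt(x[2]+x[0]**2+x[1]**2)
def wrist():
    s=robot.read_state();p,d=robot.read_camera("wrist");i=dict(robot.camera_info("wrist"));i["state"]=s
    return p,d,cloud(d,"wrist",i),s
E
python3 - <<'E'
from h import *
for n in ["scene","side"]:
    d=np.load(f"pics/{n}0.npy");W=cloud(d,n);ok=d>0
    z=W[...,2]
    print(n,"bench z",np.median(z[ok&(abs(z)<.01)]))
    import itertools
    m=(ok&(z>.012)&(z<.09)&(W[...,0]>.3)&(W[...,0]<1.1)&(abs(W[...,1])<.4)).astype(np.uint8)
    k,L,st,c=cv2.connectedComponentsWithStats(m)
    for j in range(1,k):
        if st[j,4]<40: continue
        q=W[L==j];print(np.round(c[j]),st[j,4],"min",q.min(0).round(3),"max",q.max(0).round(3),"top med",np.median(q[q[:,2]>q[:,2].max()-.006],0).round(4))
    p=cv2.imread(f"pics/{n}0.png")
    if n=="scene": c=p[150:300,140:460]
    else: c=p[130:420,200:460]
    cv2.imwrite(f"pics/{n}0c.png",cv2.resize(c,None,fx=2.4 if n=="scene" else 2,fy=2.4 if n=="scene" else 2,interpolation=2))
E
```

```text
scene bench z -0.001035180761875587
[330. 173.] 138 min [0.428 0.015 0.013] max [0.449 0.033 0.053] top med [0.4389 0.025  0.0496]
[210. 229.] 4371 min [ 0.507 -0.268  0.012] max [ 0.671 -0.122  0.089] top med [ 0.6515 -0.197   0.0862]
[400. 201.] 408 min [0.451 0.147 0.012] max [0.506 0.199 0.023] top med [0.4791 0.1708 0.018 ]
[367. 203.] 411 min [0.464 0.081 0.012] max [0.519 0.133 0.022] top med [0.4933 0.1072 0.0172]
[412. 243.] 457 min [0.548 0.174 0.012] max [0.602 0.226 0.023] top med [0.5741 0.2019 0.0181]
[373. 250.] 474 min [0.573 0.1   0.012] max [0.628 0.153 0.021] top med [0.6001 0.127  0.017 ]
[203. 317.] 889 min [ 0.756 -0.235  0.012] max [ 0.79  -0.035  0.029] top med [ 0.7731 -0.1843  0.0244]
[328. 318.] 429 min [0.74  0.044 0.012] max [0.774 0.076 0.061] top med [0.7574 0.0604 0.0569]
[470. 436.] 1412 min [0.862 0.225 0.012] max [0.982 0.4   0.03 ] top med [0.9269 0.3007 0.0249]
[437. 417.] 44 min [0.892 0.253 0.012] max [0.904 0.264 0.018] top med [0.8981 0.2579 0.0137]
[479. 419.] 45 min [0.885 0.321 0.012] max [0.897 0.33  0.017] top med [0.892  0.3256 0.0144]
[
[... 868 characters left out ...]
54] top med [0.4382 0.0253 0.0502]
[308. 321.] 911 min [0.572 0.1   0.012] max [0.625 0.153 0.021] top med [0.5981 0.1288 0.0184]
[389. 323.] 922 min [0.465 0.079 0.012] max [0.518 0.133 0.021] top med [0.4912 0.1086 0.0184]
[ 34. 378.] 2642 min [0.863 0.224 0.012] max [0.983 0.376 0.028] top med [0.8785 0.2927 0.0252]
[395. 365.] 1195 min [0.451 0.145 0.012] max [0.504 0.199 0.021] top med [0.4768 0.175  0.0185]
[313. 368.] 1211 min [0.548 0.172 0.012] max [0.601 0.226 0.021] top med [0.5736 0.2018 0.0184]
[  9. 354.] 80 min [0.951 0.257 0.012] max [0.963 0.27  0.017] top med [0.956  0.2636 0.0156]
[ 30. 357.] 85 min [0.921 0.255 0.012] max [0.935 0.266 0.018] top med [0.9264 0.2607 0.0156]
```

View pics/scene0c.png

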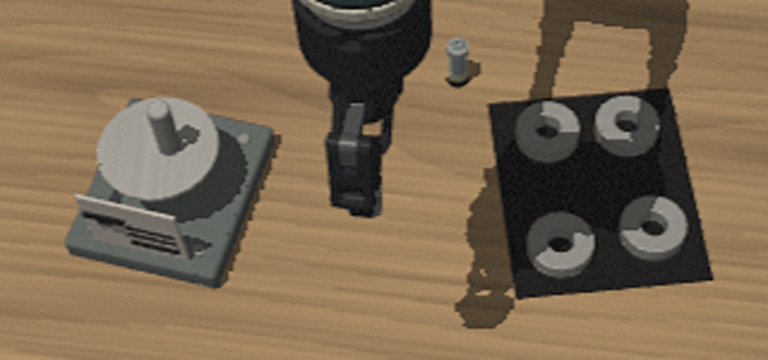

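View pics/side0c.png

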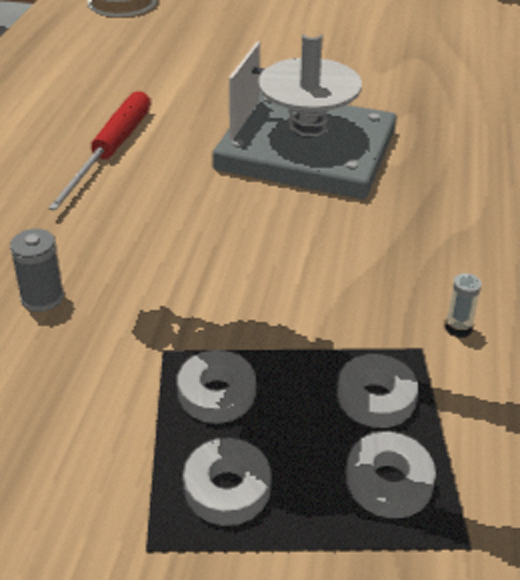

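```bash
python3 - <<'E'
from h import *
for n in ["scene","side"]:
    d=np.load(f"pics/{n}0.npy");W=cloud(d,n);ok=d>0
    z=W[...,2];x=W[...,0];y=W[...,1]
    img=cv2.imread(f"pics/{n}0.png").astype(int)
    # mat
    m=(ok&(abs(z-.002)<.008)&(img.max(-1)<45)&(x>.4)&(x<.68)&(y>.04)&(y<.28)).astype(np.uint8)
    k,L,st,c=cv2.connectedComponentsWithStats(m);j=1+st[1:,4].argmax()
    mm=cv2.morphologyEx((L==j).astype(np.uint8),cv2.MORPH_OPEN,np.ones((3,3)))
    r=cv2.minAreaRect(W[mm>0][:,:2].astype(np.float32));print(n,"mat",r)
    for box in [(.451,.506,.147,.199),(.464,.519,.081,.133),(.548,.602,.174,.226),(.573,.628,.1,.153)]:
        q=W[ok&(z>.014)&(x>box[0]-.01)&(x<box[1]+.01)&(y>box[2]-.01)&(y<box[3]+.01)][:,:2].astype(np.float32)
        print(" core",cv2.minEnclosingCircle(q), "bbox mid",(q.min(0)+q.max(0))/2)
    # pan
    reg=ok&(x>.49)&(x<.69)&(y>-.29)&(y<-.1)
    h,e=np.histogram(z[reg],np.arange(0,.15,.002));print([(round(e[i],3),h[i]) for i in range(len(h)) if h[i]>25])
    q=W[reg&(z>.1)];print(" post",q.min(0),q.max(0));t=q[q[:,2]>q[:,2].max()-.004];print(" posttop",len(t),t.mean(0),t.min(0),t.max(0))
    f=ok&(z>.2)&(x>.58)&(x<.77)&(abs(y)<.05)&(z<.33);q=W[f];print(" finger",q.min(0),q.max(0))
E
```

```text
scene mat ((0.5364758968353271, 0.1527068018913269), (0.19196219742298126, 0.15902285277843475), 13.041825294494629)
 core ((0.4783097207546234, 0.1722830981016159), 0.027984218671917915) bbox mid [0.4781896 0.1728041]
 core ((0.4917394518852234, 0.1068137139081955), 0.028247417882084846) bbox mid [0.4912278  0.10668491]
 core ((0.5748269557952881, 0.19999262690544128), 0.02755335159599781) bbox mid [0.57511264 0.19984627]
 core ((0.5996142029762268, 0.1270250827074051), 0.027510320767760277) bbox mid [0.59979814 0.12657851]
[(np.float64(0.0), np.int64(690)), (np.float64(0.002), np.int64(142)), (np.float64(0.004), np.int64(39)), (np.float64(0.006), np.int64(40)), (np.float64(0.008), np.int64(48)), (np.float64(0.01), np.int64(59)), (np.float64(0.012), np.int64(49)), (np.float64(0.014), np.int64(49)), (np.float64(0.016), np.int64(172)), (np.float64(0.018), np.int64(572)), (np.float64(0.02), np.int64(808)), (np.float64(0.022), np.int64(368)), (np.float64(0.024), np.int64(71)), (np.float64(0.026), np.int64(27)), (np.float64(0.048), np.int64(26)), (np.float64(0.066), np.int64(27)), (np.fl
[... 1809 characters left out ...]
t64(0.036), np.int64(33)), (np.float64(0.038), np.int64(37)), (np.float64(0.04), np.int64(36)), (np.float64(0.042), np.int64(32)), (np.float64(0.05), np.int64(26)), (np.float64(0.052), np.int64(29)), (np.float64(0.072), np.int64(49)), (np.float64(0.074), np.int64(93)), (np.float64(0.076), np.int64(721)), (np.float64(0.078), np.int64(148)), (np.float64(0.082), np.int64(27)), (np.float64(0.088), np.int64(40))]
 post [ 0.57721894 -0.18753565  0.10022936] [ 0.59502984 -0.17648458  0.13018622]
 posttop 20 [ 0.5869118  -0.18199886  0.1280135 ] [ 0.57721894 -0.18622027  0.12641048] [ 0.59502984 -0.17769465  0.13018622]
 finger [ 0.60136599 -0.01750008  0.24407246] [0.74998867 0.02105834 0.32998957]
```

The two cameras agree:
- **Rings:** (0.599,0.1265), (0.5745,0.1995), (0.478,0.172) and (0.491,0.1065).
- **Mat:** yaw about 13°.
- **Pan:** top at about 0.0765, so the joint is about 8.5 mm.
- **Post:** near (0.5865,-0.185).

I'll move above the first ring.

Emit:
send_rows(
  commands=[
    {"xyz": [0.03, 0.04, -0.025], "rot": [-6.5, 0, 0], "gripper": 0},
    {"xyz": [0.07, 0.09, -0.05], "rot": [-13, 0, 0], "gripper": 0},
    {"xyz": [0.121, 0.1265, -0.075], "rot": [-13, 0, 0], "gripper": 0},
    {"xyz": [0.121, 0.1265, -0.075], "rot": [-13, 0, 0], "gripper": 0},
    {"xyz": [0.121, 0.1265, -0.075], "rot": [-13, 0, 0], "gripper": 0},
    {"xyz": [0.121, 0.1265, -0.075], "rot": [-13, 0, 0], "gripper": 0},
  ],
)

```text
t: 0.85
position: [0.6023, 0.1259, 0.1233]
tool_rot: [[0.004, -0.224, 0.975], [0.0, 0.975, 0.224], [-1.0, -0.001, 0.004]]
wrist_force: [-0.2, -0.3, 1.4]
gripper_width: 0.0856
```

```bash
python3 - <<'E'
from h import *
p,d,W,s=wrist();cv2.imwrite("pics/w1.png",p[:,:,::-1])
print({k:np.round(v,4).tolist() for k,v in s.items()})
z=W[...,2];ok=d>0
print("mat z",np.median(z[ok&(abs(z)<.01)]))
m=(ok&(z>.014)&(z<.024)).astype(np.uint8)
k,L,st,c=cv2.connectedComponentsWithStats(m)
for j in range(1,k):
    if st[j,4]>300:
        q=W[L==j][:,:2].astype(np.float32);print(c[j].round(),st[j,4],cv2.minEnclosingCircle(q),np.median(W[L==j][:,2]))
E
```

```text
{'t': 0.85, 'q': [0.1658, 0.2487, 1.8533, -0.0005, 1.0357, -0.06], 'qd': [-0.0092, -0.0067, -0.008, 0.0014, 0.0007, 0.0037], 'tau': [0.5033, -46.1299, -32.0889, 0.0281, 0.0546, -0.0018], 'position': [0.6023, 0.1259, 0.1233], 'tool_rot': [[0.0038, -0.2241, 0.9745], [0.0002, 0.9746, 0.2241], [-1.0, -0.0006, 0.0038]], 'wrist_force': [-0.1966, -0.3243, 1.4471], 'wrist_torque': [0.0253, -0.0209, -0.0164], 'gripper_width': 0.0856}
mat z 0.00011153675123562468
[298. 117.] 5277 ((0.5741884112358093, 0.19941116869449615), 0.026989873498678207) 0.01777969870644136
[134. 125.] 5377 ((0.4769781231880188, 0.1723727583885193), 0.0273088701069355) 0.017686503360055755
[147. 231.] 4223 ((0.49147674441337585, 0.10618998110294342), 0.027176959440112114) 0.01769955606689244
[311. 237.] 4044 ((0.5988587141036987, 0.12658952176570892), 0.027092603966593742) 0.017773050340775684
```

View pics/w1.png

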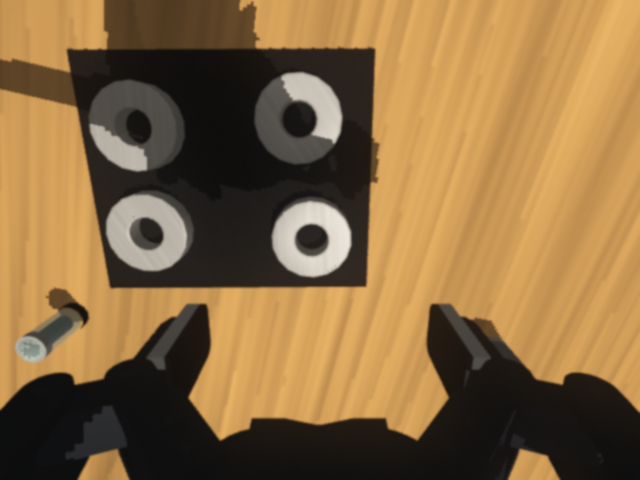

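All three cameras agree on the rings to about 1 mm. The target ring is at (311,237) in the wrist view. Descending.

Emit:
send_rows(
  commands=[
    {"xyz": [0.04, 0, -0.001], "rot": [0, 0, 0], "gripper": 0},
    {"xyz": [0.08, 0, -0.001], "rot": [0, 0, 0], "gripper": 0},
    {"xyz": [0.1, 0, -0.001], "rot": [0, 0, 0], "gripper": 0},
    {"xyz": [0.106, 0, -0.001], "rot": [0, 0, 0], "gripper": 0},
    {"xyz": [0.106, 0, -0.001], "rot": [0, 0, 0], "gripper": 0},
    {"xyz": [0.106, 0, -0.001], "rot": [0, 0, 0], "gripper": 0},
  ],
)

```text
t: 1.65
position: [0.6006, 0.1265, 0.0171]
tool_rot: [[0.003, -0.225, 0.974], [0.001, 0.974, 0.225], [-1.0, -0.0, 0.003]]
wrist_force: [-0.1, -0.7, 0.7]
gripper_width: 0.0853
```

Emit:
send_rows(
  commands=[
    {"xyz": [0.003, 0, -0.0015], "rot": [0, 0, 0], "gripper": 0},
    {"xyz": [0.003, 0, -0.0015], "rot": [0, 0, 0], "gripper": 0.3},
    {"xyz": [0.003, 0, -0.0015], "rot": [0, 0, 0], "gripper": 0.5},
    {"xyz": [0.003, 0, -0.0015], "rot": [0, 0, 0], "gripper": 0.6},
    {"xyz": [0.003, 0, -0.0015], "rot": [0, 0, 0], "gripper": 0.6},
    {"xyz": [0.003, 0, -0.0015], "rot": [0, 0, 0], "gripper": 0.6},
  ],
)

```text
t: 2.4
position: [0.598, 0.1261, 0.0132]
tool_rot: [[0.001, -0.225, 0.974], [0.0, 0.974, 0.225], [-1.0, -0.0, 0.001]]
wrist_force: [-2.0, 0.9, 5.7]
gripper_width: 0.0517
```

```bash
python3 - <<'E'
from h import *
p,d,W,s=wrist();cv2.imwrite("pics/w2.png",p[:,:,::-1])
print(s['position'],s['gripper_width'],s['wrist_force'])
E
```

```text
[0.59800143 0.12610687 0.01324284] 0.051700966172571985 [-1.99273571  0.93094154  5.67080543]
```

View pics/w2.png

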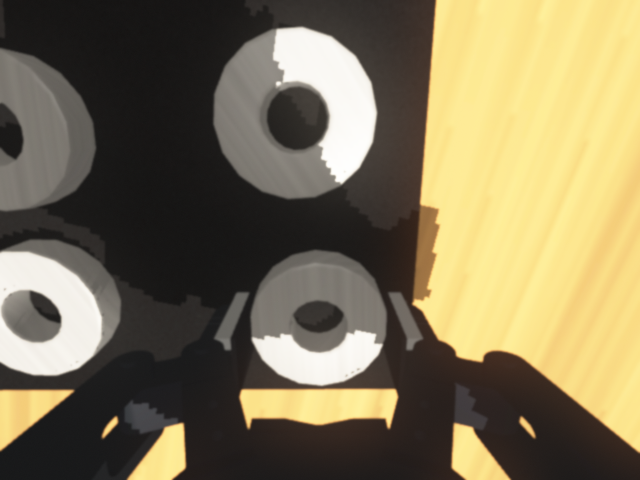

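The ring is between the pads. Lifting.

Emit:
send_rows(
  commands=[
    {"xyz": [0, 0, 0], "rot": [0, 0, 0], "gripper": 0.6},
    {"xyz": [-0.01, 0, 0], "rot": [0, 0, 0], "gripper": 0.6},
    {"xyz": [-0.04, 0, 0], "rot": [0, 0, 0], "gripper": 0.6},
    {"xyz": [-0.09, 0, 0], "rot": [0, 0, 0], "gripper": 0.6},
    {"xyz": [-0.15, 0, 0], "rot": [0, 0, 0], "gripper": 0.6},
    {"xyz": [-0.18, 0, 0], "rot": [0, 0, 0], "gripper": 0.6},
    {"xyz": [-0.18, 0, 0], "rot": [0, 0, 0], "gripper": 0.6},
  ],
)

```text
t: 3.32
position: [0.5997, 0.1263, 0.1959]
tool_rot: [[0.007, -0.225, 0.974], [0.001, 0.974, 0.225], [-1.0, -0.0, 0.007]]
wrist_force: [0.3, 0.4, -2.9]
gripper_width: 0.0519
```

```bash
python3 - <<'E'
from h import *
p,d,W,s=wrist();cv2.imwrite("pics/w3.png",p[:,:,::-1]);np.save("pics/w3.npy",d)
print(s['position'],s['gripper_width'],s['wrist_force'],s['wrist_torque'])
p,d=robot.read_camera("side");cv2.imwrite("pics/side3.png",cv2.resize(p[:,:,::-1][0:240,150:470],None,fx=2.4,fy=2.4))
E
```

```text
[0.59969467 0.12627874 0.19594074] 0.051938684489356554 [ 0.27826614  0.43967422 -2.85464232] [-0.0103274   0.03690647 -0.05319794]
```

View pics/w3.png

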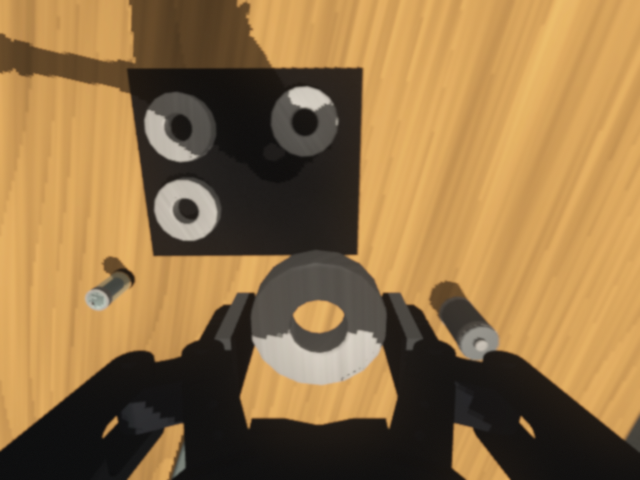

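View pics/side3.png

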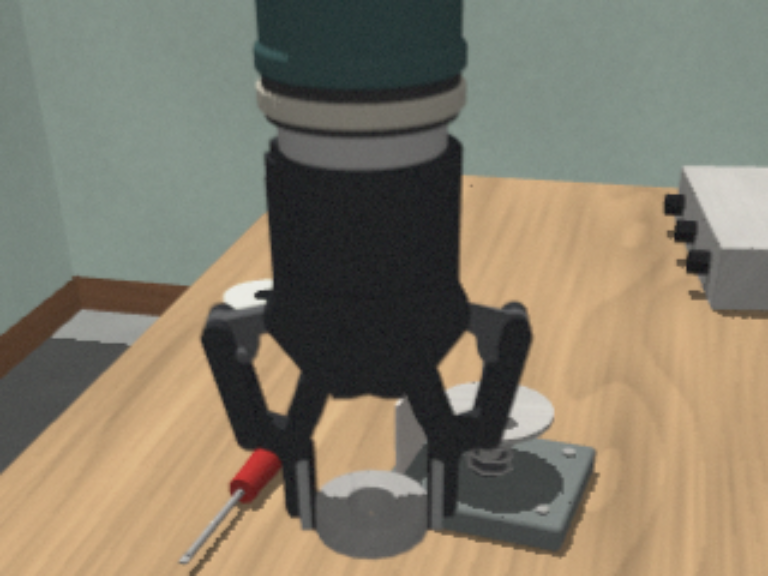

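The ring is held level. I'll measure its centre in the tool frame, plus the scale's yaw and gauge plate position.

```bash
python3 - <<'E'
from h import *
d=np.load("pics/w3.npy");i=dict(robot.camera_info("wrist"));i["state"]={"tool_rot":np.eye(3),"position":np.zeros(3)}
W=cloud(d,"wrist",i);ok=d>0
v,u=np.mgrid[0:480,0:640]
m=ok&(u>248)&(u<392)&(v>245)&(v<390)&(W[...,0]<.05)
q=W[m];h,e=np.histogram(q[:,0],np.arange(-.02,.03,.002));print([(round(e[k],3),h[k]) for k in range(len(h)) if h[k]>30])
t=np.median(q[q[:,0]<q[:,0].min()+.006,0]);top=q[abs(q[:,0]-t)<.003];print("top x",t,"enc",cv2.minEnclosingCircle(top[:,1:].astype(np.float32)))
A=np.c_[top[:,1:],np.ones(len(top))];print("tilt",np.linalg.lstsq(A,top[:,0],rcond=None)[0])
for n in ["scene","side"]:
    d=np.load(f"pics/{n}0.npy");W=cloud(d,n);ok=d>0
    z=W[...,2];x=W[...,0];y=W[...,1];reg=ok&(x>.49)&(x<.69)&(y>-.29)&(y<-.1)
    print(n,cv2.minAreaRect(W[reg&(abs(z-.021)<.004)][:,:2].astype(np.float32)))
    q=W[reg&(z>.0795)&(z<.092)&(x>.625)];print(" plate",q.min(0),q.max(0),cv2.minAreaRect(q[:,:2].astype(np.float32)))
    q=W[reg&(abs(z-.0755)<.003)&(x<.64)];print(" pan",cv2.minEnclosingCircle(q[:,:2].astype(np.float32)),np.median(q[:,2]))
E
```

```text
[(np.float64(-0.016), np.int64(42)), (np.float64(-0.014), np.int64(65)), (np.float64(-0.012), np.int64(86)), (np.float64(-0.01), np.int64(100)), (np.float64(-0.008), np.int64(186)), (np.float64(-0.006), np.int64(8885)), (np.float64(-0.004), np.int64(2441)), (np.float64(-0.002), np.int64(420)), (np.float64(-0.0), np.int64(394)), (np.float64(0.002), np.int64(394)), (np.float64(0.004), np.int64(344)), (np.float64(0.006), np.int64(305)), (np.float64(0.008), np.int64(224))]
top x -0.015173622783190704 enc ((-0.0009946151403710246, 0.0014117045793682337), 0.028076088055968285)
tilt [ 0.13374874 -0.06010583 -0.0125095 ]
scene ((0.5889011025428772, -0.19533535838127136), (0.1311725527048111, 0.15092839300632477), 83.05935668945312)
 plate [ 0.64403071 -0.24320852  0.07973926] [ 0.65918311 -0.16342172  0.09101552] ((0.6509407162666321, -0.20317374169826508), (0.08096341788768768, 0.006264054216444492), 82.61473083496094)
 pan ((0.5879403352737427, -0.196337029337883), 0.04953055828809738) 0.07528647530606125
side ((0.5876181125640869, -0.19543331861495972), (0.1307360678911209, 0.14957523345947266), 82.93653106689453)
 plate [ 0.64514177 -0.24214142  0.07965484] [ 0.65722574 -0.16530967  0.09029668] ((0.6511882543563843, -0.20361842215061188), (0.07726212590932846, 0.004067862872034311), 83.2836685180664)
 pan ((0.5878266096115112, -0.1962353140115738), 0.04906881973147392) 0.07714475870624965
```

```bash
cat >> h.py <<'E'
def ringtool(d):
    i=dict(robot.camera_info("wrist"));i["state"]={"tool_rot":np.eye(3),"position":np.zeros(3)}
    W=cloud(d,"wrist",i);v,u=np.mgrid[0:480,0:640]
    m=(d>0)&(u>248)&(u<392)&(v>245)&(v<392)&(abs(W[...,0]+.005)<.008)
    q=W[m];t=np.median(q[:,0]);top=q[abs(q[:,0]-t)<.0025]
    A=np.c_[top[:,1:],np.ones(len(top))];c=np.linalg.lstsq(A,top[:,0],rcond=None)[0]
    e=top[:,1:];lo=np.percentile(e,.3,axis=0);hi=np.percentile(e,99.7,axis=0)
    print("ring top x",t,"tilt",c.round(3),"enc",cv2.minEnclosingCircle(e.astype(np.float32)),"bbox mid",(lo+hi)/2,hi-lo)
E
python3 - <<'E'
from h import *
ringtool(np.load("pics/w3.npy"))
E
```

```text
ring top x -0.004462070179045596 tilt [ 0.003  0.    -0.004] enc ((0.0009940664749592543, 0.0018145156791433692), 0.02913042902946472) bbox mid [0.00072712 0.0012844 ] [0.05174478 0.05205548]
```

Emit:
send_rows(
  commands=[
    {"xyz": [0, -0.04, 0], "rot": [-10, 0, 0], "gripper": 0.6},
    {"xyz": [0, -0.09, 0.0], "rot": [-20, 0, 0], "gripper": 0.6},
    {"xyz": [0, -0.14, 0], "rot": [-30, 0, 0], "gripper": 0.6},
    {"xyz": [0, -0.19, 0], "rot": [-40, 0, 0], "gripper": 0.6},
    {"xyz": [0, -0.24, 0], "rot": [-50, 0, 0], "gripper": 0.6},
    {"xyz": [0, -0.28, 0], "rot": [-60, 0, 0], "gripper": 0.6},
    {"xyz": [0, -0.31, -0.02], "rot": [-70, 0, 0], "gripper": 0.6},
    {"xyz": [0, -0.313, -0.025], "rot": [-70, 0, 0], "gripper": 0.6},
  ],
)

```text
t: 4.42
position: [0.641, -0.1865, 0.188]
tool_rot: [[-0.006, -0.992, 0.125], [0.002, 0.125, 0.992], [-1.0, 0.007, 0.001]]
wrist_force: [-0.1, 0.8, -2.4]
gripper_width: 0.0518
```

```bash
python3 - <<'E'
from h import *
p,d,W,s=wrist();cv2.imwrite("pics/w4.png",p[:,:,::-1]);np.save("pics/w4.npy",d)
print(s['position'],s['qd'].round(3),s['wrist_force'])
ringtool(d)
z=W[...,2];ok=d>0;x=W[...,0];y=W[...,1]
q=W[ok&(abs(z-.1285)<.006)&(abs(x-.5865)<.02)&(abs(y+.185)<.02)]
print(len(q),np.median(q,0),"enc",cv2.minEnclosingCircle(q[:,:2].astype(np.float32)),q.min(0),q.max(0))
for zz in [.09,.1,.11,.12,.128]:
    q=W[ok&(abs(z-zz)<.003)&(abs(x-.5865)<.02)&(abs(y+.185)<.02)]; 
    if len(q)>10: print(zz,len(q),q.min(0),q.max(0))
q=W[ok&(abs(z-.0765)<.004)&(abs(x-.588)<.055)&(abs(y+.1955)<.055)];print("pan z",np.median(q[:,2]),cv2.minEnclosingCircle(q[:,:2].astype(np.float32)))
E
```

```text
[ 0.64098072 -0.18653974  0.18797113] [-0.023 -0.056  0.057  0.031 -0.008  0.013] [-0.13060304  0.78051184 -2.35824222]
ring top x -0.0044734316309388705 tilt [ 0.004  0.002 -0.004] enc ((-2.0173756638541818e-05, 0.0012702533276751637), 0.02909138984978199) bbox mid [-0.0002464   0.00067495] [0.05176664 0.05206279]
285 [ 0.58488036 -0.18561599  0.12757547] enc ((0.5862638354301453, -0.18650229275226593), 0.009060859680175781) [ 0.57741514 -0.19493326  0.12251734] [ 0.5949986  -0.17759525  0.12989822]
0.1 14 [ 0.57726577 -0.19040993  0.09733968] [ 0.58413799 -0.1778853   0.10204227]
0.11 18 [ 0.57730463 -0.18887895  0.10712232] [ 0.58405408 -0.17792256  0.11238466]
0.12 20 [ 0.57730378 -0.19179797  0.11743338] [ 0.58193164 -0.178787    0.12251734]
0.128 279 [ 0.57741514 -0.19493326  0.12546449] [ 0.5949986  -0.17765198  0.12989822]
pan z 0.07635015681886961 ((0.5876910090446472, -0.19640785455703735), 0.048098064959049225)
```

View pics/w4.png

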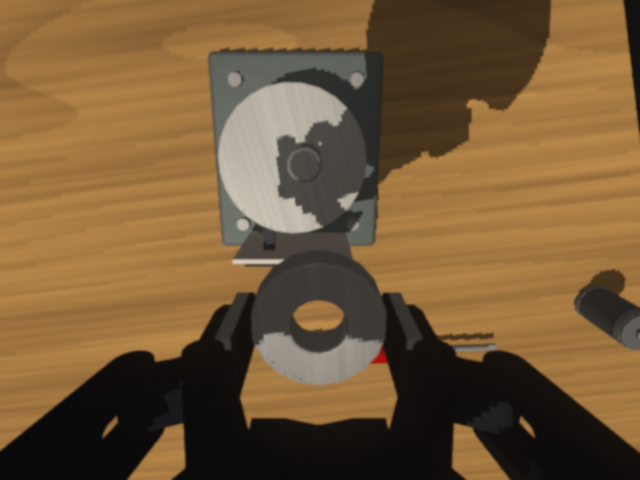

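The post top shows at (304,164). The wrist camera puts the post at (0.5863,-0.186) with its top at 0.128, and the pan at 0.0763. The ring sits about (0, +0.001) from the TCP. Moving over the post.

Emit:
send_rows(
  commands=[
    {"xyz": [0, 0.03, -0.004], "rot": [0, 0, 0], "gripper": 0.6},
    {"xyz": [0, 0.05, -0.007], "rot": [0, 0, 0], "gripper": 0.6},
    {"xyz": [0.015, 0.0542, -0.0073], "rot": [0, 0, 0], "gripper": 0.6},
    {"xyz": [0.03, 0.0542, -0.0073], "rot": [0, 0, 0], "gripper": 0.6},
    {"xyz": [0.035, 0.0542, -0.0073], "rot": [0, 0, 0], "gripper": 0.6},
    {"xyz": [0.035, 0.0542, -0.0073], "rot": [0, 0, 0], "gripper": 0.6},
    {"xyz": [0.035, 0.0542, -0.0073], "rot": [0, 0, 0], "gripper": 0.6},
  ],
)

```text
t: 5.35
position: [0.5897, -0.1854, 0.1576]
tool_rot: [[0.001, -0.993, 0.122], [-0.0, 0.122, 0.993], [-1.0, -0.001, -0.0]]
wrist_force: [-0.3, 0.2, -1.5]
gripper_width: 0.0517
```

```bash
python3 - <<'E'
from h import *
p,d,W,s=wrist();cv2.imwrite("pics/w5.png",cv2.resize(p[:,:,::-1][180:420,180:460],None,fx=2.5,fy=2.5,interpolation=2));np.save("pics/w5.npy",d)
print(s['position'],s['tool_rot'].round(3),s['qd'].round(3),s['wrist_force'])
ringtool(d)
p,d=robot.read_camera("side");cv2.imwrite("pics/side5.png",cv2.resize(p[:,:,::-1][100:240,250:450],None,fx=4,fy=4,interpolation=2))
p,d=robot.read_camera("scene");cv2.imwrite("pics/scene5.png",cv2.resize(p[:,:,::-1][150:290,130:330],None,fx=4,fy=4,interpolation=2))
E
```

```text
[ 0.58966685 -0.18536551  0.15757913] [[ 0.001 -0.993  0.122]
 [-0.     0.122  0.993]
 [-1.    -0.001 -0.   ]] [-0.001 -0.008 -0.004  0.002  0.    -0.002] [-0.26595586  0.19041536 -1.51644525]
ring top x -0.004487267208515694 tilt [ 0.003  0.001 -0.004] enc ((-0.0001289885549340397, 0.0011218792060390115), 0.029120882973074913) bbox mid [-0.00026019  0.00066886] [0.05175515 0.05204597]
```

View pics/w5.png

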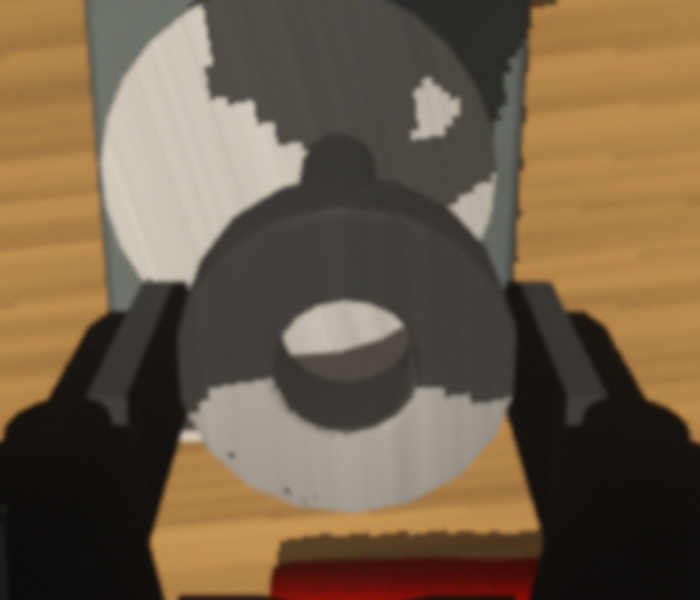

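View pics/side5.png

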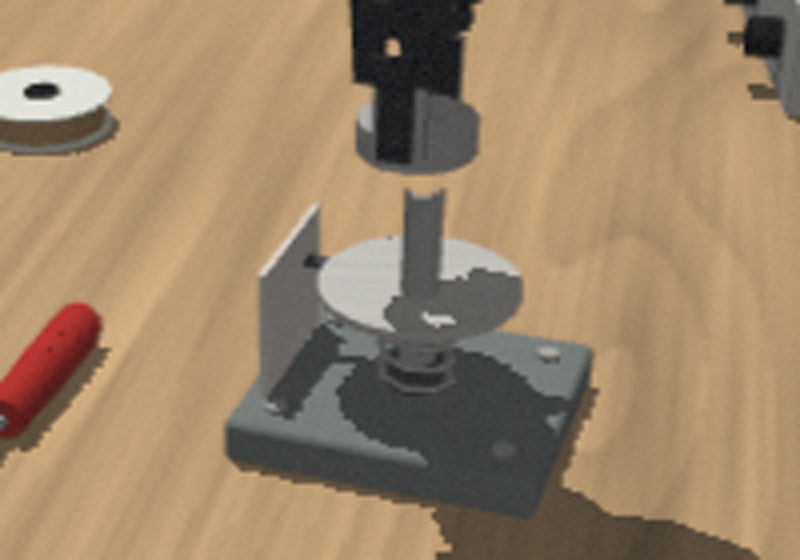

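View pics/scene5.png

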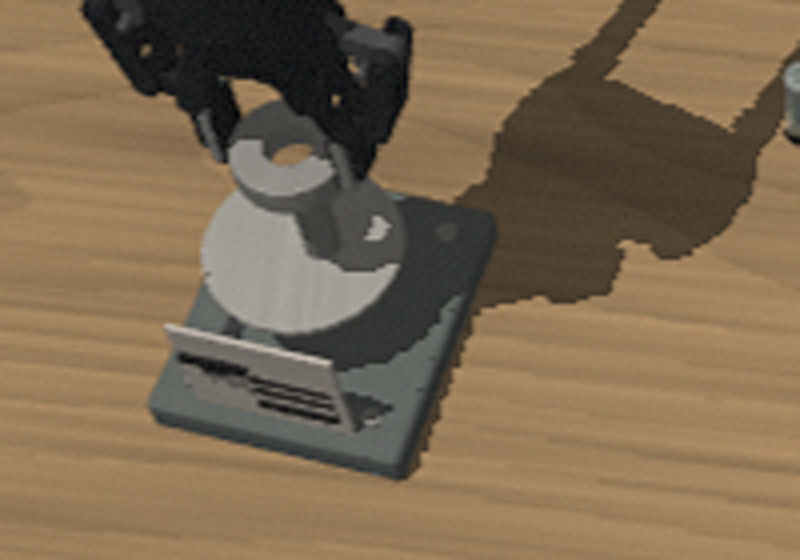

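Emit:
send_rows(
  commands=[
    {"xyz": [0.004, 0.0035, -0.0018], "rot": [0, 0, 0], "gripper": 0.6},
    {"xyz": [0.01, 0.0035, -0.0018], "rot": [0, 0, 0], "gripper": 0.6},
    {"xyz": [0.013, 0.0035, -0.0018], "rot": [0, 0, 0], "gripper": 0.6},
    {"xyz": [0.013, 0.0035, -0.0018], "rot": [0, 0, 0], "gripper": 0.6},
    {"xyz": [0.013, 0.0035, -0.0018], "rot": [0, 0, 0], "gripper": 0.6},
    {"xyz": [0.013, 0.0035, -0.0018], "rot": [0, 0, 0], "gripper": 0.6},
  ],
)

```text
t: 6.25
position: [0.5854, -0.1867, 0.1445]
tool_rot: [[0.0, -0.993, 0.122], [-0.0, 0.122, 0.993], [-1.0, -0.0, -0.0]]
wrist_force: [-0.6, 0.3, -1.6]
gripper_width: 0.0516
```

Emit:
send_rows(
  commands=[
    {"xyz": [0.003, -0.0006, 0], "rot": [0, 0, 0], "gripper": 0.6},
    {"xyz": [0.006, -0.0006, 0], "rot": [0, 0, 0], "gripper": 0.6},
    {"xyz": [0.008, -0.0006, 0], "rot": [0, 0, 0], "gripper": 0.6},
    {"xyz": [0.01, -0.0006, 0], "rot": [0, 0, 0], "gripper": 0.6},
    {"xyz": [0.012, -0.0006, 0], "rot": [0, 0, 0], "gripper": 0.6},
    {"xyz": [0.012, -0.0006, 0], "rot": [0, 0, 0], "gripper": 0.6},
  ],
)

```text
t: 7.0
position: [0.5857, -0.1867, 0.132]
tool_rot: [[-0.0, -0.993, 0.122], [0.0, 0.122, 0.993], [-1.0, 0.0, 0.0]]
wrist_force: [0.8, 0.7, -2.9]
gripper_width: 0.0515
```

```bash
python3 - <<'E'
from h import *
p,d,W,s=wrist();cv2.imwrite("pics/w6.png",cv2.resize(p[:,:,::-1][180:420,180:460],None,fx=2.5,fy=2.5,interpolation=2))
print(s['position'],s['wrist_force'])
ringtool(d)
p,d=robot.read_camera("side");cv2.imwrite("pics/side6.png",cv2.resize(p[:,:,::-1][100:240,250:450],None,fx=4,fy=4,interpolation=2))
E
```

```text
[ 0.58566516 -0.18668469  0.13203359] [ 0.83345754  0.67700012 -2.89775155]
ring top x -0.004475914275618609 tilt [ 0.004  0.001 -0.004] enc ((-0.00042585530900396407, 0.0012048549251630902), 0.029170284047722816) bbox mid [-0.00016153  0.00064599] [0.05177071 0.05202362]
```

View pics/w6.png

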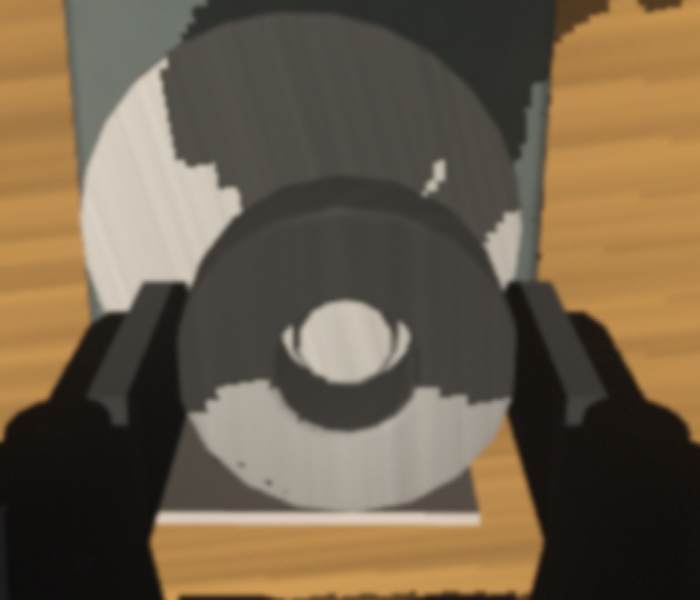

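View pics/side6.png

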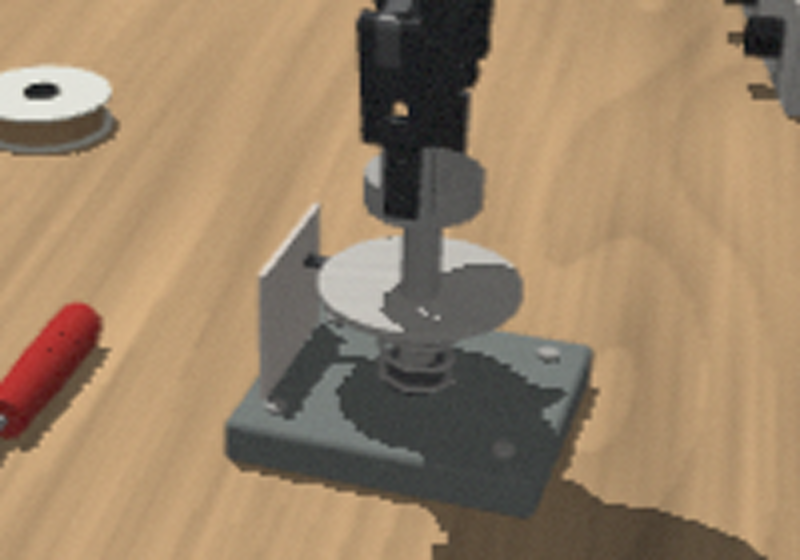

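The post is seen centred in the hole at (345,340) of the crop and there is no contact force. Lowering.

Emit:
send_rows(
  commands=[
    {"xyz": [0.005, 0, 0], "rot": [0, 0, 0], "gripper": 0.6},
    {"xyz": [0.011, 0, 0], "rot": [0, 0, 0], "gripper": 0.6},
    {"xyz": [0.018, 0, 0], "rot": [0, 0, 0], "gripper": 0.6},
    {"xyz": [0.025, 0, 0], "rot": [0, 0, 0], "gripper": 0.6},
    {"xyz": [0.031, 0, 0], "rot": [0, 0, 0], "gripper": 0.6},
    {"xyz": [0.036, 0, 0], "rot": [0, 0, 0], "gripper": 0.6},
    {"xyz": [0.038, 0, 0], "rot": [0, 0, 0], "gripper": 0.6},
  ],
)

```text
t: 7.98
position: [0.5856, -0.1867, 0.0938]
tool_rot: [[-0.001, -0.993, 0.122], [0.0, 0.122, 0.993], [-1.0, 0.001, 0.0]]
wrist_force: [0.2, 0.2, -2.6]
gripper_width: 0.0516
```

Emit:
send_rows(
  commands=[
    {"xyz": [0.002, 0, 0], "rot": [0, 0, 0], "gripper": 0.6},
    {"xyz": [0.004, 0, 0], "rot": [0, 0, 0], "gripper": 0.6},
    {"xyz": [0.006, 0, 0], "rot": [0, 0, 0], "gripper": 0.6},
    {"xyz": [0.008, 0, 0], "rot": [0, 0, 0], "gripper": 0.6},
    {"xyz": [0.01, 0, 0], "rot": [0, 0, 0], "gripper": 0.6},
    {"xyz": [0.011, 0, 0], "rot": [0, 0, 0], "gripper": 0.6},
    {"xyz": [0.011, 0, 0], "rot": [0, 0, 0], "gripper": 0.6},
  ],
)

```text
t: 8.85
position: [0.5859, -0.1868, 0.0834]
tool_rot: [[0.0, -0.993, 0.122], [-0.0, 0.122, 0.993], [-1.0, -0.0, -0.0]]
wrist_force: [0.0, -0.9, -1.8]
gripper_width: 0.0523
```

Emit:
send_rows(
  commands=[
    {"xyz": [0.001, 0, 0], "rot": [0, 0, 0], "gripper": 0.6},
    {"xyz": [0.002, 0, 0], "rot": [0, 0, 0], "gripper": 0.6},
    {"xyz": [0.003, 0, 0], "rot": [0, 0, 0], "gripper": 0.6},
    {"xyz": [0.0035, 0, 0], "rot": [0, 0, 0], "gripper": 0.6},
    {"xyz": [0.0035, 0, 0], "rot": [0, 0, 0], "gripper": 0.6},
  ],
)

```text
t: 9.48
position: [0.586, -0.1868, 0.0799]
tool_rot: [[0.0, -0.993, 0.122], [-0.0, 0.122, 0.993], [-1.0, -0.0, -0.0]]
wrist_force: [0.6, -0.0, -0.5]
gripper_width: 0.0518
```

```bash
python3 - <<'E'
from h import *
p,d,W,s=wrist();cv2.imwrite("pics/w7.png",cv2.resize(p[:,:,::-1][130:430,120:520],None,fx=2,fy=2,interpolation=2))
print(s['position'],s['wrist_force'])
ringtool(d)
p,d=robot.read_camera("side");cv2.imwrite("pics/side7.png",cv2.resize(p[:,:,::-1][100:240,250:450],None,fx=4,fy=4,interpolation=2))
E
```

```text
[ 0.58595924 -0.18676832  0.07987127] [ 0.59504382 -0.03229198 -0.46967672]
ring top x -0.004546268912150125 tilt [ 0.006  0.    -0.005] enc ((-0.00013843407214153558, 0.001187628018669784), 0.029064368456602097) bbox mid [-0.00025072  0.00067206] [0.05188688 0.0520946 ]
```

View pics/w7.png

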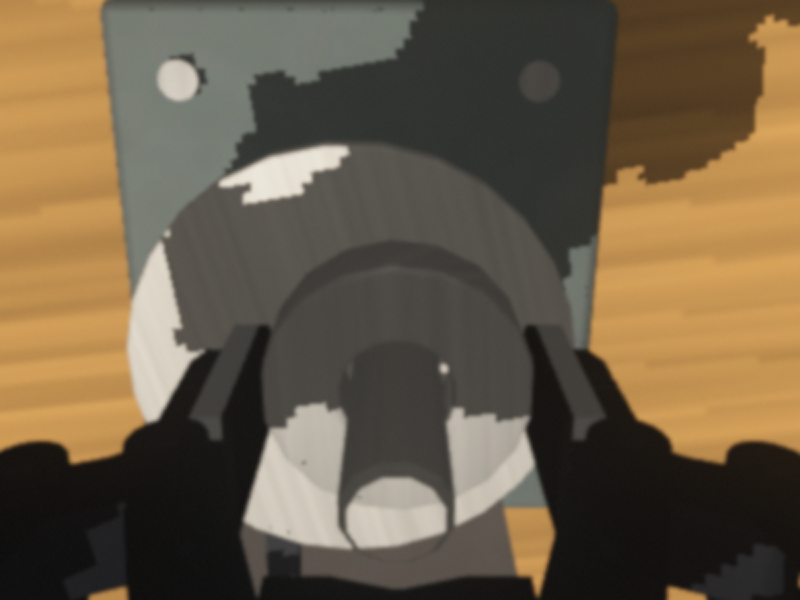

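View pics/side7.png

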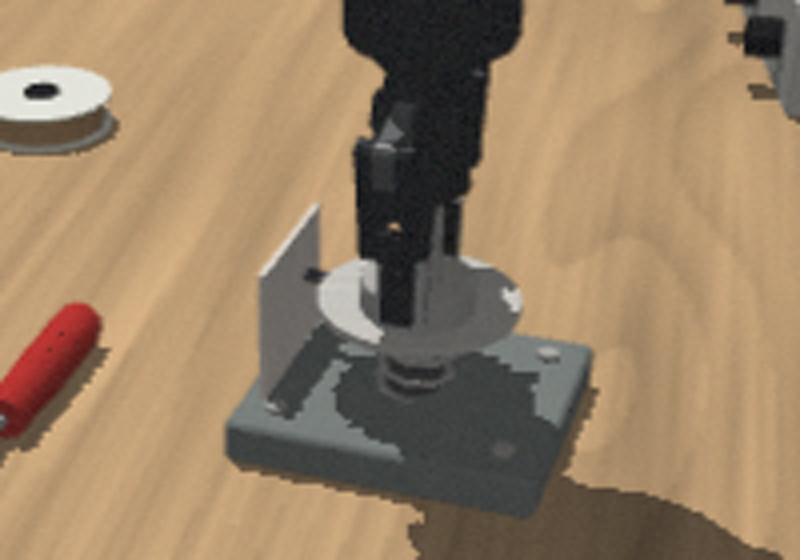

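The ring is flat on the pan and the pan carries its weight (Fz about 0). Releasing and retracting.

Emit:
send_rows(
  commands=[
    {"xyz": [0, 0, 0], "rot": [0, 0, 0], "gripper": 0.3},
    {"xyz": [0, 0, 0], "rot": [0, 0, 0], "gripper": 0.2},
    {"xyz": [0, 0, 0], "rot": [0, 0, 0], "gripper": 0.2},
    {"xyz": [-0.02, 0, 0], "rot": [0, 0, 0], "gripper": 0.2},
    {"xyz": [-0.06, 0, 0], "rot": [0, 0, 0], "gripper": 0.1},
    {"xyz": [-0.11, 0, 0], "rot": [0, 0, 0], "gripper": 0},
    {"xyz": [-0.11, 0, 0], "rot": [0, 0, 0], "gripper": 0},
  ],
)

```text
t: 10.45
position: [0.5899, -0.1882, 0.1976]
tool_rot: [[0.012, -0.992, 0.122], [-0.004, 0.122, 0.993], [-1.0, -0.012, -0.003]]
wrist_force: [0.8, 0.0, 0.1]
gripper_width: 0.0853
```

```bash
cat >> h.py <<'E'
def pan(tag):
    p,d=robot.read_camera("scene");W=cloud(d,"scene")
    cv2.imwrite(f"pics/scene{tag}.png",cv2.resize(p[:,:,::-1][170:280,150:270],None,fx=5,fy=5,interpolation=2))
    z=W[...,2];x=W[...,0];y=W[...,1];r=np.hypot(x-.5879,y+.196)
    q=z[(d>0)&(r<.046)&(np.hypot(x-.5863,y+.186)>.031)&(z>.03)&(z<.09)];h,e=np.histogram(q,np.arange(.03,.09,.002));k=h.argmax()
    print("scene pan z",np.median(q[abs(q-e[k]-.001)<.003])+.001,len(q))
    p,d=robot.read_camera("side");W=cloud(d,"side")
    cv2.imwrite(f"pics/side{tag}.png",cv2.resize(p[:,:,::-1][100:240,250:450],None,fx=4,fy=4,interpolation=2))
    z=W[...,2];x=W[...,0];y=W[...,1];r=np.hypot(x-.5879,y+.196)
    q=z[(d>0)&(r<.046)&(np.hypot(x-.5863,y+.186)>.031)&(z>.03)&(z<.09)];h,e=np.histogram(q,np.arange(.03,.09,.002));k=h.argmax()
    print("side pan z",np.median(q[abs(q-e[k]-.001)<.003])-.0008,len(q))
E
python3 - <<'E'
from h import *
print(robot.read_state()['position'])
pan("8")
E
```

```text
[ 0.58986425 -0.18818825  0.19762652]
scene pan z 0.06821910564678513 781
side pan z 0.06837353235974061 353
```

View pics/scene8.png

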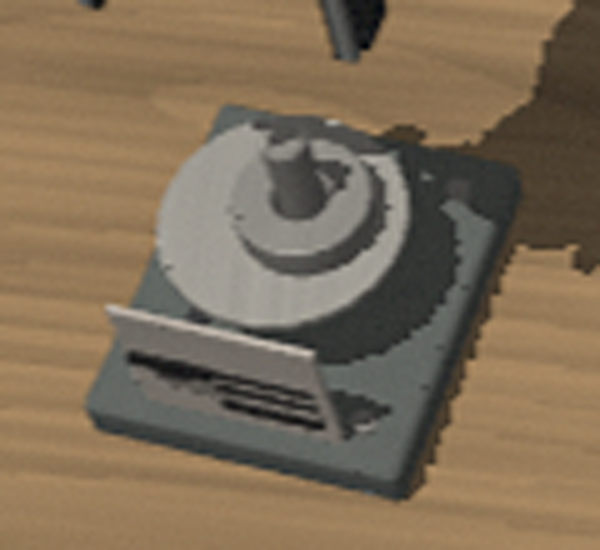

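View pics/side8.png

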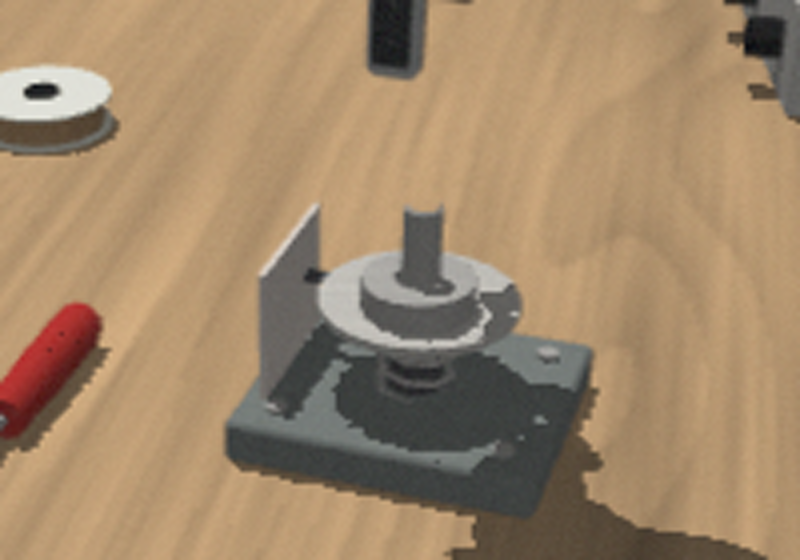

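Ring 1 lies flat around the post, and the pan is at about 16.7 mm by both cameras. Going for the ring at (0.574,0.199).

Emit:
send_rows(
  commands=[
    {"xyz": [0, 0.006, 0.04], "rot": [10, 0, 0], "gripper": 0},
    {"xyz": [0, 0.015, 0.09], "rot": [20, 0, 0], "gripper": 0},
    {"xyz": [0, 0.023, 0.145], "rot": [30, 0, 0], "gripper": 0},
    {"xyz": [0, 0.032, 0.2], "rot": [40, 0, 0], "gripper": 0},
    {"xyz": [0, 0.042, 0.255], "rot": [50, 0, 0], "gripper": 0},
    {"xyz": [0, 0.05, 0.31], "rot": [60, 0, 0], "gripper": 0},
    {"xyz": [0.02, 0.058, 0.36], "rot": [70, 0, 0], "gripper": 0},
    {"xyz": [0.06, 0.0625, 0.383], "rot": [70, 0, 0], "gripper": 0},
  ],
)

```text
t: 11.55
position: [0.5709, 0.204, 0.13]
tool_rot: [[0.003, -0.226, 0.974], [0.001, 0.974, 0.226], [-1.0, 0.001, 0.003]]
wrist_force: [0.3, -0.6, 0.6]
gripper_width: 0.0854
```

Emit:
send_rows(
  commands=[
    {"xyz": [0.02, 0, 0], "rot": [0, 0, 0], "gripper": 0},
    {"xyz": [0.04, 0, 0], "rot": [0, 0, 0], "gripper": 0},
    {"xyz": [0.05, 0, 0], "rot": [0, 0, 0], "gripper": 0},
    {"xyz": [0.05, 0, 0], "rot": [0, 0, 0], "gripper": 0},
    {"xyz": [0.05, 0, 0], "rot": [0, 0, 0], "gripper": 0},
  ],
)

```text
t: 12.18
position: [0.5716, 0.2006, 0.0809]
tool_rot: [[0.002, -0.224, 0.975], [0.001, 0.975, 0.224], [-1.0, 0.0, 0.002]]
wrist_force: [-0.3, 0.5, -0.5]
gripper_width: 0.0858
```

```bash
python3 - <<'E'
from h import *
p,d,W,s=wrist();cv2.imwrite("pics/w9.png",p[:,:,::-1])
print(s['position'],s['tool_rot'].round(3),s['qd'].round(3))
z=W[...,2];ok=d>0
m=(ok&(z>.014)&(z<.024)).astype(np.uint8)
k,L,st,c=cv2.connectedComponentsWithStats(m)
for j in range(1,k):
    if st[j,4]>300:
        q=W[L==j][:,:2].astype(np.float32);print(c[j].round(),st[j,4],cv2.minEnclosingCircle(q),np.median(W[L==j][:,2]))
E
```

```text
[0.57155875 0.20061234 0.08094348] [[ 0.002 -0.224  0.975]
 [ 0.001  0.975  0.224]
 [-1.     0.     0.002]] [ 0.005 -0.008 -0.005  0.     0.    -0.001]
[320. 264.] 5622 ((0.5743290781974792, 0.1997355818748474), 0.027024559676647186) 0.017817970364174776
[143. 272.] 5711 ((0.47725775837898254, 0.17271512746810913), 0.02747344970703125) 0.017721920427454546
[130. 349.] 431 ((0.47466525435447693, 0.1208556741476059), 0.015567908063530922) 0.017637078992293526
```

View pics/w9.png

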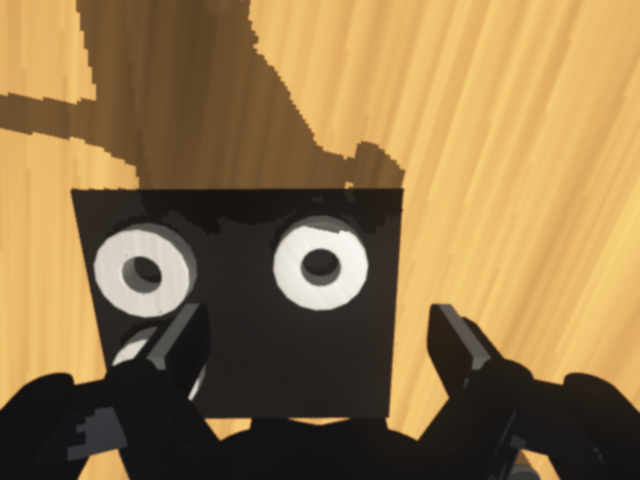

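The target ring is centred at (320,264), or (0.5743,0.1997). Descending and gripping.

Emit:
send_rows(
  commands=[
    {"xyz": [0.03, -0.0015, 0.0017], "rot": [0, 0, 0], "gripper": 0},
    {"xyz": [0.055, -0.0015, 0.0017], "rot": [0, 0, 0], "gripper": 0},
    {"xyz": [0.067, -0.0015, 0.0017], "rot": [0, 0, 0], "gripper": 0},
    {"xyz": [0.067, -0.0015, 0.0017], "rot": [0, 0, 0], "gripper": 0},
    {"xyz": [0.067, -0.0015, 0.0017], "rot": [0, 0, 0], "gripper": 0},
  ],
)

```text
t: 12.85
position: [0.5736, 0.2002, 0.0141]
tool_rot: [[0.002, -0.225, 0.974], [0.001, 0.974, 0.225], [-1.0, 0.0, 0.002]]
wrist_force: [1.0, 0.2, 0.0]
gripper_width: 0.0851
```

Emit:
send_rows(
  commands=[
    {"xyz": [0, 0, 0], "rot": [0, 0, 0], "gripper": 0.3},
    {"xyz": [0, 0, 0], "rot": [0, 0, 0], "gripper": 0.5},
    {"xyz": [0, 0, 0], "rot": [0, 0, 0], "gripper": 0.6},
    {"xyz": [0, 0, 0], "rot": [0, 0, 0], "gripper": 0.6},
    {"xyz": [0, 0, 0], "rot": [0, 0, 0], "gripper": 0.6},
    {"xyz": [0, 0, 0], "rot": [0, 0, 0], "gripper": 0.6},
  ],
)

```text
t: 13.6
position: [0.5733, 0.2002, 0.0145]
tool_rot: [[0.002, -0.225, 0.974], [0.0, 0.974, 0.225], [-1.0, 0.0, 0.002]]
wrist_force: [-2.2, -0.9, 6.1]
gripper_width: 0.052
```

Emit:
send_rows(
  commands=[
    {"xyz": [-0.01, 0, 0], "rot": [0, 0, 0], "gripper": 0.6},
    {"xyz": [-0.04, 0, 0], "rot": [0, 0, 0], "gripper": 0.6},
    {"xyz": [-0.09, -0.01, -0.002], "rot": [0, 0, 0], "gripper": 0.6},
    {"xyz": [-0.14, -0.05, -0.01], "rot": [-10, 0, 0], "gripper": 0.6},
    {"xyz": [-0.165, -0.1, -0.02], "rot": [-20, 0, 0], "gripper": 0.6},
    {"xyz": [-0.165, -0.15, -0.03], "rot": [-30, 0, 0], "gripper": 0.6},
    {"xyz": [-0.165, -0.2, -0.04], "rot": [-40, 0, 0], "gripper": 0.6},
    {"xyz": [-0.165, -0.25, -0.05], "rot": [-50, 0, 0], "gripper": 0.6},
  ],
)

```text
t: 14.6
position: [0.5795, -0.0564, 0.1781]
tool_rot: [[0.0, -0.894, 0.449], [0.0, 0.449, 0.894], [-1.0, -0.0, 0.0]]
wrist_force: [0.7, 0.2, -2.2]
gripper_width: 0.0516
```

Emit:
send_rows(
  commands=[
    {"xyz": [0, -0.025, -0.045], "rot": [-10, 0, 0], "gripper": 0.6},
    {"xyz": [0, -0.048, -0.088], "rot": [-20, 0, 0], "gripper": 0.6},
    {"xyz": [0.01, -0.06, -0.11], "rot": [-20, 0, 0], "gripper": 0.6},
    {"xyz": [0.025, -0.0638, -0.1158], "rot": [-20, 0, 0], "gripper": 0.6},
    {"xyz": [0.035, -0.0638, -0.1158], "rot": [-20, 0, 0], "gripper": 0.6},
    {"xyz": [0.035, -0.0638, -0.1158], "rot": [-20, 0, 0], "gripper": 0.6},
    {"xyz": [0.035, -0.0638, -0.1158], "rot": [-20, 0, 0], "gripper": 0.6},
  ],
)

```text
t: 15.48
position: [0.5845, -0.1859, 0.1429]
tool_rot: [[0.0, -0.993, 0.12], [0.0, 0.12, 0.993], [-1.0, -0.0, 0.0]]
wrist_force: [1.1, 0.2, -2.0]
gripper_width: 0.0517
```

```bash
python3 - <<'E'
from h import *
p,d,W,s=wrist();cv2.imwrite("pics/w10.png",cv2.resize(p[:,:,::-1][180:420,180:460],None,fx=2.5,fy=2.5,interpolation=2))
print(s['position'],s['tool_rot'].round(3),s['qd'].round(3),s['wrist_force'])
ringtool(d)
p,d=robot.read_camera("side");cv2.imwrite("pics/side10.png",cv2.resize(p[:,:,::-1][100:240,250:450],None,fx=4,fy=4,interpolation=2))
E
```

```text
[ 0.58447466 -0.18588687  0.14289536] [[ 0.    -0.993  0.12 ]
 [ 0.     0.12   0.993]
 [-1.    -0.     0.   ]] [-0.004 -0.006 -0.012 -0.    -0.002 -0.002] [ 1.09507196  0.21180867 -2.04519648]
ring top x -0.0032010301776390915 tilt [ 0.003  0.002 -0.003] enc ((0.00028550272691063583, 0.0012043222086504102), 0.029213644564151764) bbox mid [-0.00120626  0.00066267] [0.0517648  0.05193006]
```

View pics/w10.png

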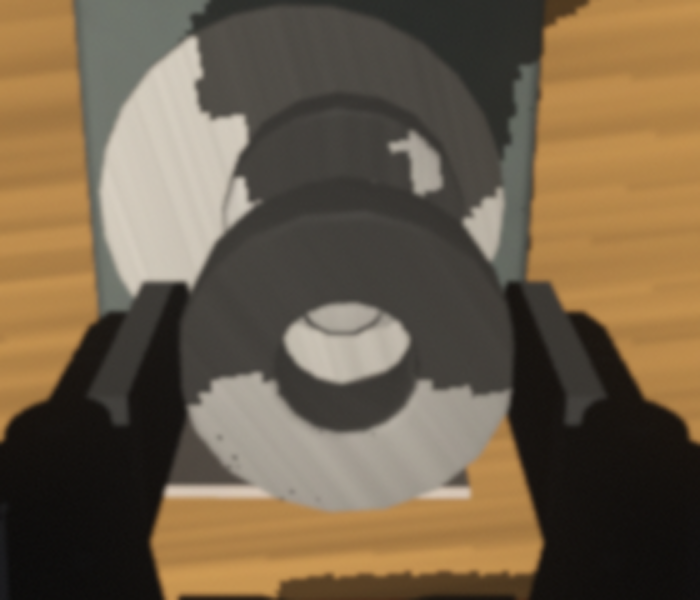

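View pics/side10.png

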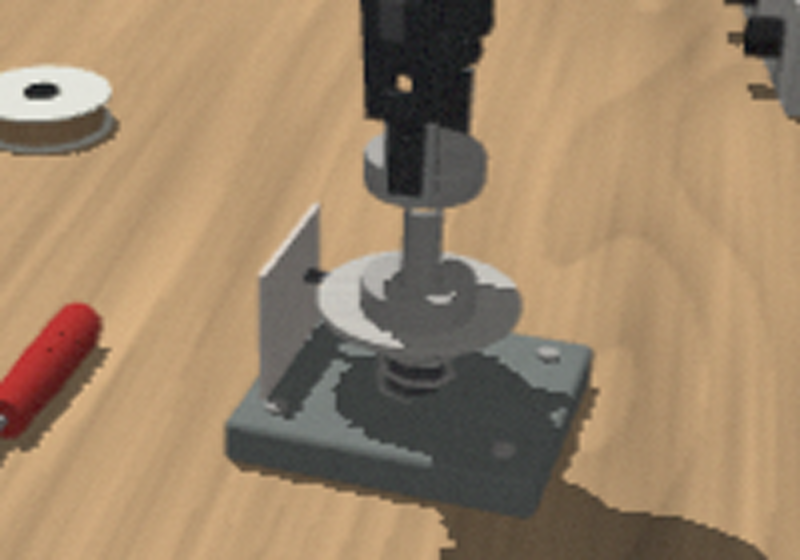

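Ring 2 is about 0.8 mm from ideal, so I'm correcting that and starting the threading.

Emit:
send_rows(
  commands=[
    {"xyz": [0.0, -0.0009, -0.0007], "rot": [0, 0, 0], "gripper": 0.6},
    {"xyz": [0.003, -0.0009, -0.0007], "rot": [0, 0, 0], "gripper": 0.6},
    {"xyz": [0.006, -0.0009, -0.0007], "rot": [0, 0, 0], "gripper": 0.6},
    {"xyz": [0.009, -0.0009, -0.0007], "rot": [0, 0, 0], "gripper": 0.6},
    {"xyz": [0.012, -0.0009, -0.0007], "rot": [0, 0, 0], "gripper": 0.6},
    {"xyz": [0.015, -0.0009, -0.0007], "rot": [0, 0, 0], "gripper": 0.6},
    {"xyz": [0.015, -0.0009, -0.0007], "rot": [0, 0, 0], "gripper": 0.6},
  ],
)

```text
t: 16.45
position: [0.5848, -0.1878, 0.1273]
tool_rot: [[-0.001, -0.993, 0.122], [0.0, 0.122, 0.993], [-1.0, 0.001, 0.0]]
wrist_force: [0.2, -0.5, -2.8]
gripper_width: 0.0517
```

```bash
python3 - <<'E'
from h import *
p,d,W,s=wrist();cv2.imwrite("pics/w11.png",cv2.resize(p[:,:,::-1][180:420,180:460],None,fx=2.5,fy=2.5,interpolation=2))
print(s['position'],s['wrist_force'])
ringtool(d)
E
```

```text
[ 0.58477004 -0.18776469  0.12731035] [ 0.15373286 -0.51288953 -2.80640831]
ring top x -0.0031947634422791193 tilt [ 0.003  0.    -0.003] enc ((0.0002429233572911471, 0.0011398898204788566), 0.029284564778208733) bbox mid [-0.00118049  0.0006868 ] [0.05192008 0.0519866 ]
```

View pics/w11.png

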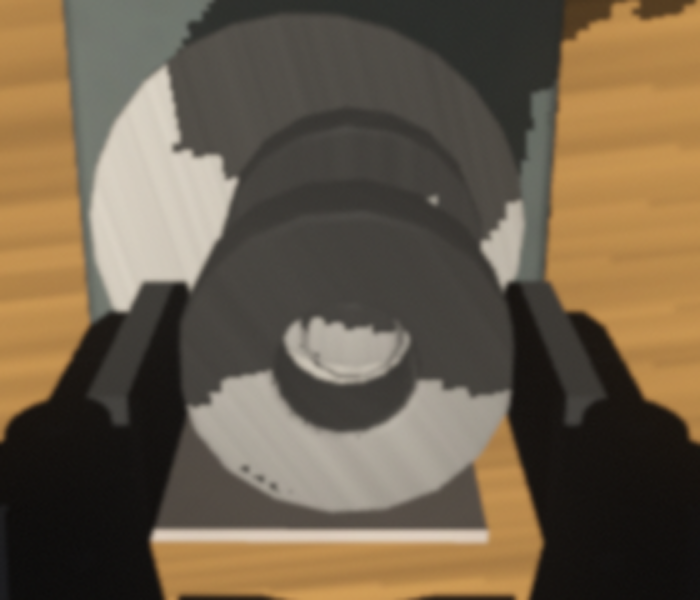

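The post is threaded but slightly to the right in the hole, because the ring is 1 mm too far toward -y. I'll shift +1 mm along tool z and lower.

Emit:
send_rows(
  commands=[
    {"xyz": [0, -0.0004, 0.001], "rot": [0, 0, 0], "gripper": 0.6},
    {"xyz": [0.003, -0.0004, 0.001], "rot": [0, 0, 0], "gripper": 0.6},
    {"xyz": [0.007, -0.0004, 0.001], "rot": [0, 0, 0], "gripper": 0.6},
    {"xyz": [0.012, -0.0004, 0.001], "rot": [0, 0, 0], "gripper": 0.6},
    {"xyz": [0.017, -0.0004, 0.001], "rot": [0, 0, 0], "gripper": 0.6},
    {"xyz": [0.021, -0.0004, 0.001], "rot": [0, 0, 0], "gripper": 0.6},
    {"xyz": [0.024, -0.0004, 0.001], "rot": [0, 0, 0], "gripper": 0.6},
    {"xyz": [0.024, -0.0004, 0.001], "rot": [0, 0, 0], "gripper": 0.6},
  ],
)

```text
t: 17.5
position: [0.5854, -0.1868, 0.1034]
tool_rot: [[-0.001, -0.993, 0.122], [0.0, 0.122, 0.993], [-1.0, 0.001, 0.0]]
wrist_force: [-0.1, 0.8, -2.2]
gripper_width: 0.0516
```

Emit:
send_rows(
  commands=[
    {"xyz": [0.002, 0, 0], "rot": [0, 0, 0], "gripper": 0.6},
    {"xyz": [0.004, 0, 0], "rot": [0, 0, 0], "gripper": 0.6},
    {"xyz": [0.006, 0, 0], "rot": [0, 0, 0], "gripper": 0.6},
    {"xyz": [0.008, 0, 0], "rot": [0, 0, 0], "gripper": 0.6},
    {"xyz": [0.01, 0, 0], "rot": [0, 0, 0], "gripper": 0.6},
    {"xyz": [0.012, 0, 0], "rot": [0, 0, 0], "gripper": 0.6},
    {"xyz": [0.014, 0, 0], "rot": [0, 0, 0], "gripper": 0.6},
    {"xyz": [0.0145, 0, 0], "rot": [0, 0, 0], "gripper": 0.6},
  ],
)

```text
t: 18.5
position: [0.5856, -0.1869, 0.0893]
tool_rot: [[0.0, -0.993, 0.122], [-0.0, 0.122, 0.993], [-1.0, -0.0, -0.0]]
wrist_force: [-0.1, 0.8, -0.1]
gripper_width: 0.0519
```

Emit:
send_rows(
  commands=[
    {"xyz": [0, 0, 0], "rot": [0, 0, 0], "gripper": 0.6},
    {"xyz": [0, 0, 0], "rot": [0, 0, 0], "gripper": 0.6},
  ],
)

```text
t: 18.75
position: [0.5856, -0.1869, 0.0894]
tool_rot: [[0.0, -0.993, 0.122], [-0.0, 0.122, 0.993], [-1.0, -0.0, -0.0]]
wrist_force: [-1.0, 0.1, 0.3]
gripper_width: 0.0514
```

```bash
python3 - <<'E'
from h import *
p,d,W,s=wrist();cv2.imwrite("pics/w12.png",cv2.resize(p[:,:,::-1][130:430,120:520],None,fx=2,fy=2,interpolation=2))
print(s['position'],s['wrist_force']);ringtool(d)
pan("12")
E
```

```text
[ 0.58562576 -0.18689653  0.08940546] [-1.03710845  0.11553821  0.27705804]
ring top x -0.0032499974381010044 tilt [ 0.003  0.001 -0.003] enc ((0.0002815948100760579, 0.001132792909629643), 0.02914336696267128) bbox mid [-0.0011851   0.00067109] [0.05186224 0.05195569]
scene pan z 0.06056669011099913 564
side pan z 0.06072624570833456 341
```

View pics/side12.png

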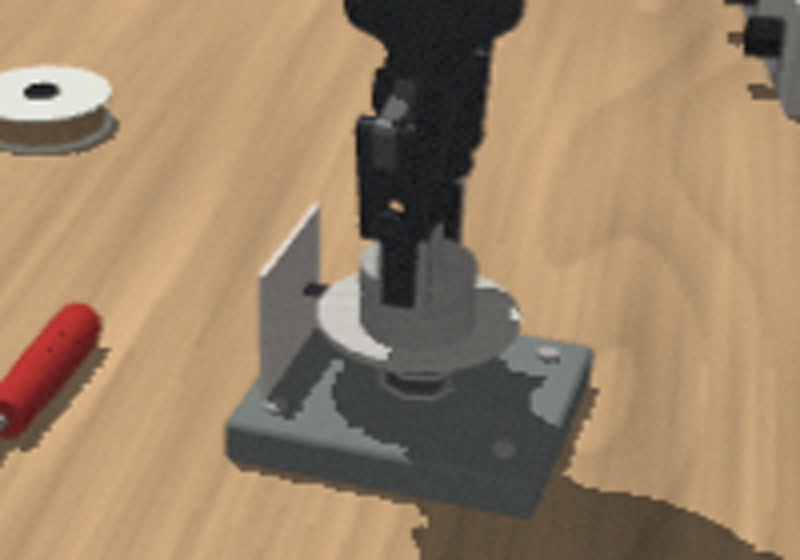

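View pics/w12.png

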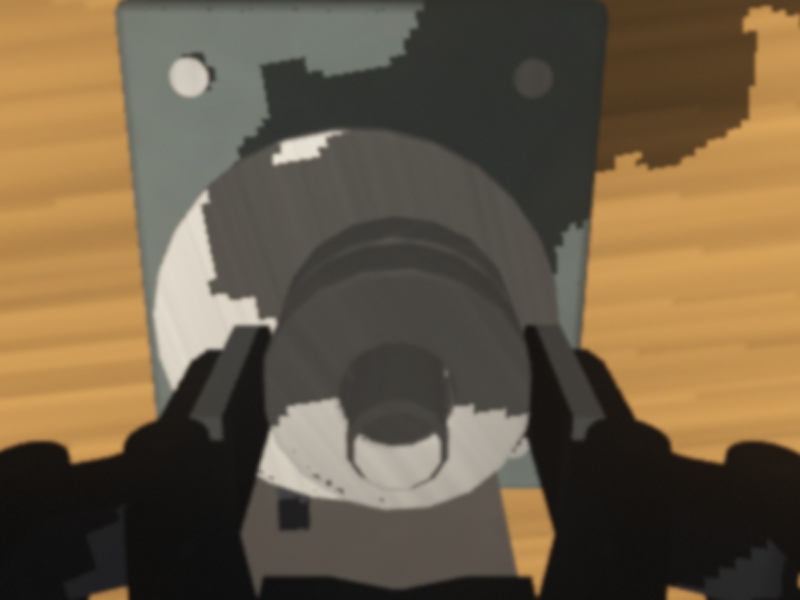

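Stacked on ring 1 with the weight carried; the pan is at about 24.4 mm. Releasing.

Emit:
send_rows(
  commands=[
    {"xyz": [0, 0, 0], "rot": [0, 0, 0], "gripper": 0.3},
    {"xyz": [0, 0, 0], "rot": [0, 0, 0], "gripper": 0.2},
    {"xyz": [0, 0, 0], "rot": [0, 0, 0], "gripper": 0.2},
    {"xyz": [-0.02, 0, 0], "rot": [0, 0, 0], "gripper": 0.2},
    {"xyz": [-0.06, 0, 0], "rot": [0, 0, 0], "gripper": 0.1},
    {"xyz": [-0.11, 0, 0], "rot": [0, 0, 0], "gripper": 0},
    {"xyz": [-0.11, 0, 0.03], "rot": [0, 0, 0], "gripper": 0},
    {"xyz": [-0.11, 0, 0.06], "rot": [0, 0, 0], "gripper": 0},
  ],
)

```text
t: 19.9
position: [0.5941, -0.1273, 0.2027]
tool_rot: [[0.005, -0.992, 0.123], [-0.001, 0.123, 0.992], [-1.0, -0.005, -0.001]]
wrist_force: [0.3, -0.5, -0.7]
gripper_width: 0.0853
```

```bash
python3 - <<'E'
from h import *
print(robot.read_state()['position'])
pan("13"); pan("13"); pan("13")
p,d=robot.read_camera("scene");cv2.imwrite("pics/scene13b.png",cv2.resize(p[:,:,::-1][220:265,160:230],None,fx=11,fy=11,interpolation=2))
E
```

```text
[ 0.59414699 -0.12733004  0.20267458]
scene pan z 0.06036969669576253 636
side pan z 0.06070125135176512 327
scene pan z 0.060464657346842365 643
side pan z 0.06062126735097997 328
scene pan z 0.06045518784203202 631
side pan z 0.06074152223028622 329
```

View pics/scene13b.png

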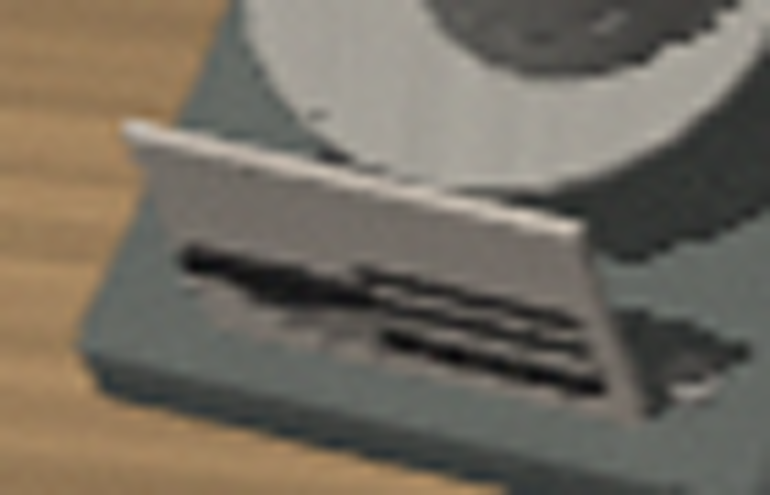

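View pics/side13.png

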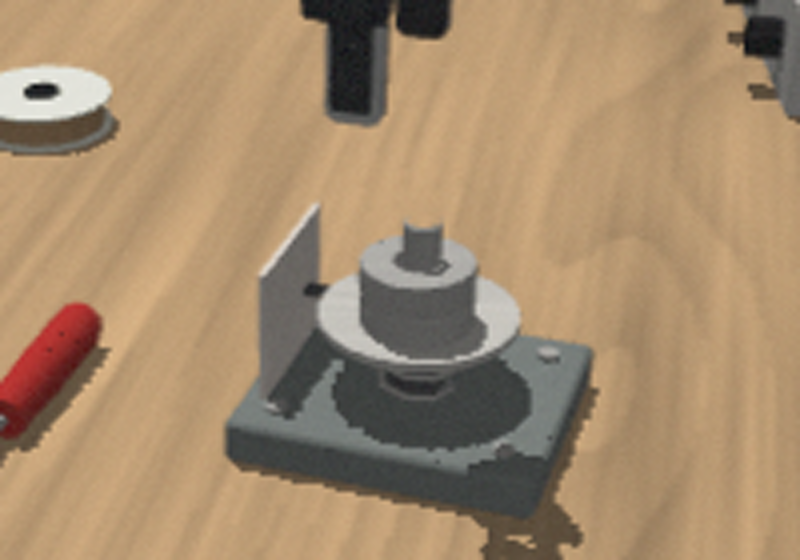

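Pan reads about 24.4 mm, just inside the band, so I want certainty. First I'll check the depth zero against the scale's known surfaces: base top at 22 mm and post top 52 mm above the pan.

```bash
python3 - <<'E'
from h import *
for n in ["scene","side"]:
    d=np.load(f"pics/{n}0.npy");W=cloud(d,n);ok=d>0;z=W[...,2];x=W[...,0];y=W[...,1]
    c,s=np.cos(-np.radians(7)),np.sin(-np.radians(7));dx=x-.5882;dy=y+.1955;X=c*dx+s*dy;Y=-s*dx+c*dy
    b=ok&(abs(X)<.07)&(abs(Y)<.06)&(abs(z-.021)<.005)
    print(n,"base",np.median(z[b]),b.sum(),"std",z[b].std())
    r=ok&(np.hypot(X,Y)>.1)&(np.hypot(X,Y)<.16)&(abs(z)<.008);print(" bench around",np.median(z[r]))
    p=ok&(np.hypot(x-.5879,y+.196)<.044)&(np.hypot(x-.5863,y+.186)>.014)&(abs(z-.076)<.006);print(" pan",np.median(z[p]))
    for nm,cx,cy in [("a",.478,.172),("b",.4915,.1065),("c",.599,.1265),("d",.5743,.1995)]:
        q=ok&(np.hypot(x-cx,y-cy)<.025)&(np.hypot(x-cx,y-cy)>.013)&(abs(z-.018)<.005);print("  ringtop",nm,np.median(z[q]).round(4))
E
```

```text
scene base 0.02089901506306513 1516 std 0.0017388976367654495
 bench around -0.0012936713776731112
 pan 0.07528647530606125
  ringtop a 0.0167
  ringtop b 0.0167
  ringtop c 0.0168
  ringtop d 0.017
side base 0.022703466309490328 1944 std 0.000877214719874203
 bench around 0.0007023792212638158
 pan 0.07728561950190288
  ringtop a 0.0186
  ringtop b 0.0186
  ringtop c 0.0186
  ringtop d 0.0186
```

Corrected for zero offset, both cameras say 24.2–24.4 mm, against the line at 23.5. I'll confirm on the gauge itself with the wrist camera from the +x side. There's plenty of time left.

Emit:
send_rows(
  commands=[
    {"xyz": [0, -0.02, -0.008], "rot": [10.4, 0, 0], "gripper": 0.5},
    {"xyz": [0, -0.045, -0.016], "rot": [20.8, 0, 0], "gripper": 1},
    {"xyz": [0, -0.07, -0.025], "rot": [31.2, 0, 0], "gripper": 1},
    {"xyz": [0, -0.095, -0.034], "rot": [41.6, 0, 0], "gripper": 1},
    {"xyz": [0, -0.12, -0.043], "rot": [52, 0, 0], "gripper": 1},
    {"xyz": [0, -0.145, -0.052], "rot": [62.4, 0, 0], "gripper": 1},
    {"xyz": [0, -0.165, -0.06], "rot": [72.8, 0, 0], "gripper": 1},
    {"xyz": [0, -0.175, -0.063], "rot": [83, 0, 0], "gripper": 1},
  ],
)

```text
t: 21.25
position: [0.7594, -0.2131, 0.1986]
tool_rot: [[-0.0, 0.007, 1.0], [-0.0, 1.0, -0.007], [-1.0, -0.0, -0.0]]
wrist_force: [0.1, -0.8, 0.9]
gripper_width: -0.0001
```

Emit:
send_rows(
  commands=[
    {"xyz": [0.01, 0, -0.005], "rot": [0, 9, 0], "gripper": 1},
    {"xyz": [0.025, 0, -0.015], "rot": [0, 18, 0], "gripper": 1},
    {"xyz": [0.045, 0, -0.028], "rot": [0, 27, 0], "gripper": 1},
    {"xyz": [0.065, 0, -0.04], "rot": [0, 36, 0], "gripper": 1},
    {"xyz": [0.084, 0, -0.052], "rot": [0, 45, 0], "gripper": 1},
    {"xyz": [0.084, 0, -0.052], "rot": [0, 45, 0], "gripper": 1},
    {"xyz": [0.084, 0, -0.052], "rot": [0, 45, 0], "gripper": 1},
  ],
)

```text
t: 22.12
position: [0.7071, -0.2119, 0.1158]
tool_rot: [[-0.705, 0.001, 0.709], [0.0, 1.0, -0.001], [-0.709, -0.0, -0.705]]
wrist_force: [0.0, -0.3, 0.7]
gripper_width: 0.0003
```

```bash
python3 - <<'E'
from h import *
p,d,W,s=wrist();cv2.imwrite("pics/w14.png",p[:,:,::-1]);np.save("pics/w14.npy",d)
print(s['t'],s['position'],s['tool_rot'].round(3),s['wrist_force'])
E
```

```text
22.125 [ 0.70710742 -0.21194976  0.11580447] [[-0.705  0.001  0.709]
 [ 0.     1.    -0.001]
 [-0.709 -0.    -0.705]] [ 0.01174928 -0.33609189  0.72100837]
```

View pics/w14.png

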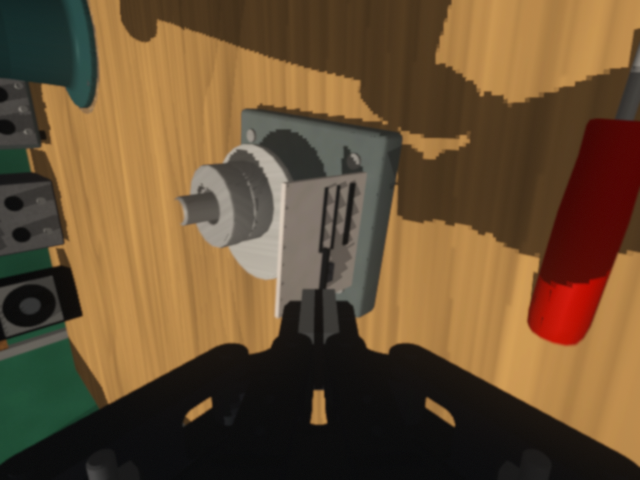

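```bash
python3 - <<'E'
import cv2
p=cv2.imread("pics/w14.png")[165:305,265:375]
cv2.imwrite("pics/w14c.png",cv2.resize(cv2.rotate(p,cv2.ROTATE_90_CLOCKWISE),None,fx=5.5,fy=5.5,interpolation=cv2.INTER_CUBIC))
E
```

```text
(no output)
```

View pics/w14c.png

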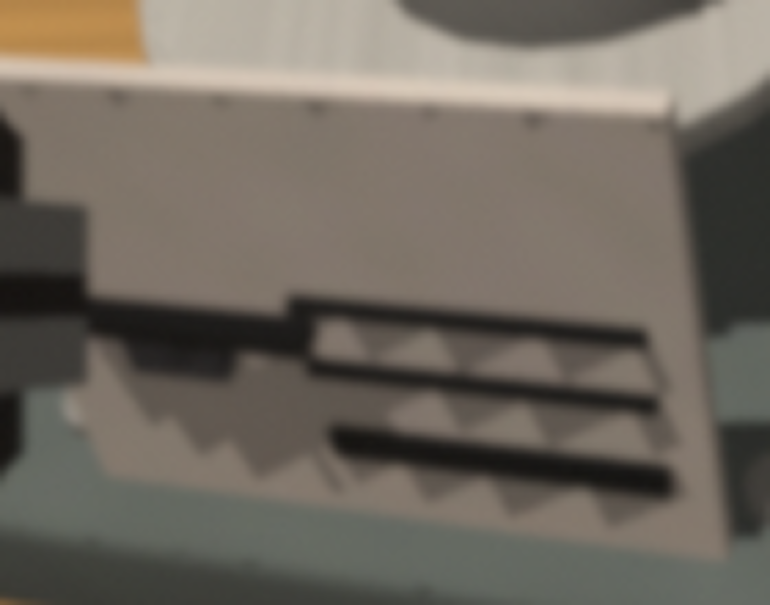

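In the rotated crop, the upper thin line is at row ~308 and the lower at ~366 next to the pointer end (x≈300). The pointer bar spans rows ~316–352, so it lies between them. That agrees with the depth reading, so I'll back away and do a last check.

Emit:
send_rows(
  commands=[
    {"xyz": [-0.03, 0, 0], "rot": [0, 0, 0], "gripper": 1},
    {"xyz": [-0.07, 0, 0], "rot": [0, 0, 0], "gripper": 1},
    {"xyz": [-0.1, 0, 0], "rot": [0, 0, 0], "gripper": 1},
    {"xyz": [-0.1, 0, 0], "rot": [0, 0, 0], "gripper": 1},
    {"xyz": [-0.1, 0, 0], "rot": [0, 0, 0], "gripper": 1},
  ],
)

```text
t: 22.8
position: [0.7777, -0.2116, 0.1889]
tool_rot: [[-0.704, 0.0, 0.71], [-0.0, 1.0, -0.001], [-0.71, -0.001, -0.704]]
wrist_force: [0.1, 1.1, -0.8]
gripper_width: 0.0001
```

```bash
python3 - <<'E'
from h import *
s=robot.read_state();print(s['t'],s['position'],s['wrist_force'])
pan("15")
p,d=robot.read_camera("side");cv2.imwrite("pics/side15f.png",p[:,:,::-1])
E
```

```text
22.8 [ 0.77768652 -0.21161228  0.18886855] [ 0.1140599   1.14444562 -0.8167529 ]
scene pan z 0.06037166667265975 641
side pan z 0.06067416197101163 326
```

View pics/side15f.png

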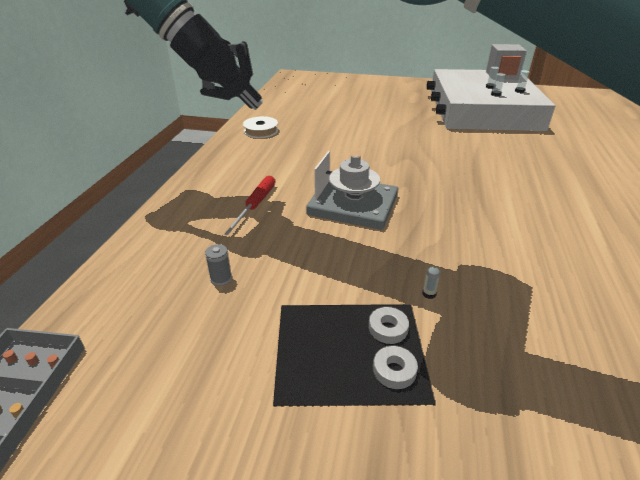

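The two rings are stacked flat on the pan at (355,175). The valve, battery and driver haven't moved, and the arm is clear. Handing in.

```bash
python3 -c "
from bench import robot
print(robot.close_job())"
```

```text
the job is handed in; nothing more can be done
None
```

I threaded two ring cores (c and d) over the post one at a time. Each was lowered until the pan carried its weight before I let go, and I handed the job in at about 23 s.

- **Pan height:** the scene and side cameras put the pan at about 24.2–24.6 mm, inside the 23.5–33.5 mm band but only about 0.7–1.1 mm below the upper line. It was about 8.7 mm empty and 16.7 mm after the first ring.
- **Gauge:** in a wrist-camera close-up, the pointer lay between the two thin lines. It looked lower in the band than the depth figure suggests, nearer mid-band; I put that down to the bar standing proud of the plate and being seen from above, but did not confirm it.
- **Third ring:** it would have brought the pan to about 32 mm, which is also in the band. I stopped at two because the pointer was already between the lines.
- **Everything else:** the rings lie flat, the other two cores are still on the mat, and the valve, battery and screwdriver have not moved. The arm is clear of everything. The wrist force stayed low, about 6 N at most, when gripping the cores on the mat.

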